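Retrieve, turn round and use the spanner on the purifier's union nut

ROBOT

A 7-joint arm with a two-finger parallel gripper is mounted at the origin on the work surface. World frame = base frame: x ahead of the robot, y to its left, z up, the work surface at z = 0. Lengths are in m, angles in rad, forces in N, time in s.
With the tool pointing down it reaches from about 0.35 to 0.9 m from the base axis. Payload 19.9 kg.
Tool frame: the origin (TCP) lies between the finger pads; the fingertips stand 19 mm ahead of it and the grasp point (between the pads) is the TCP; z points along the fingers, y is the direction in which the jaws open and shut (so a half turn about z gives the same grasp; the last joint's range is limited). The gripper opens to 94 mm and grips with 3 to 60 N. Pads are 16 mm wide; open, the fingers measure 119 mm over their backs; the gripper's body (75 mm by 177 mm) begins 78 mm behind the grasp point.
Start: joints at [-1.173, 0.417, -0.01, 1.614, 0.005, 1.111, -0.053], TCP at [0.266, 0.566, 0.224] pointing down, gripper open.
Joint ranges: [-2.81, 2.81], [-0.39, 2.02], [-1.27, 1.25], [0.06, 2.57], [-1.19, 4.33], [0.19, 2], [-2.82, 2.82]. Speed limits (rad/s): [1.89, 1.89, 2.39, 2.39, 3.01, 3.01, 3.01].

INTERFACE

Orientations are given as a 3x3 rotation matrix whose columns are the frame's x, y, z axes.
In Python, from rig import robot gives the robot as it stands. Calls block until the motion is done:
- robot.move_ptp(position, orientation): joint-space move of the TCP to a pose.
- robot.move_linear(position, velocity=0.15, frame=None, threshold=None): straight line of the TCP; frame=None keeps the orientation; velocity is the mean speed in m/s. With threshold (N) it stops when the force on the tool has changed by that much, and returns True; else False.
- robot.goto_joints(angles): joint-space move.
- robot.gripper_to(opening): finger opening in m; the grip force is fixed at half the most; returns when the fingers have stopped.
- robot.pause(seconds).
- robot.ik(position, orientation): joint angles nearest the present ones, or None.
- robot.get_state(): the state.
- robot.grab_frame(name): name is "side" or "top" or "wrist"; returns the picture (420x560x3 uint8, red, green, blue); there is no depth.
- robot.camera_info(name): a dict with "fx", "fy", "cx", "cy" (pixels), "rvec" (rotation vector, rad) and "tvec" (3), from world to camera coordinates, as OpenCV has them. Camera axes: x right, y down, z forward; pixel columns grow to the right and rows downward; lengths in m; the calibration is good to about 2 mm. A picture is of the moment at which its call begins: read the wrist's pose just before it. camera_info takes no time and is no camera call; for the wrist camera it gives the pose at the moment of the call.
A pose or a line that the arm cannot do raises robot.PlanningError and nothing moves.
- robot.sign_off(): hands the job in, once; it reports no verdict.
The state is a dict: "time": time; "qpos": joint angles; "joint_vel": joint speeds; "effort": joint torques, N m; "ee_pos": TCP position; "tool_rot": TCP orientation; "force": force on the tool from outside, world axes, zero at the start; "moment": the same for the moment, N m; "opening": finger opening in m.
Only numpy, scipy, OpenCV 4.12 (cv2) and the standard library are available. Lean on these libraries where they do the work, as an engineer would, in place of code of your own. Each camera call takes 0.05 s, during which the arm holds its last target.

TASK

The big cartridge's union nut on the gas purifier is loose. Draw the flat spanner out from under the flow-controller box (only its jaw end can be reached), set it down on the bench and regrip it by the handle, then use it to turn the nut clockwise until it stops, keeping the hand itself off the purifier. Finally put the spanner back flush in its recess in the foam inlay, without disturbing the other things on the bench.

Things in the scene. Friction and masses are not known exactly. Their poses are not given: they have to be found in the camera images.
- spanner: Flat aluminium open-ended spanner, 194 mm long, 10 mm thick, about 150 g. Origin: centre of the jaws, on the underside. +x points out of the open jaws, -x along the handle, z up from the flat. It starts flat on the bench, the rear 60 to 100 mm of its handle hidden under the flow-controller box, jaws sticking out in front. Centre of mass near x = -55 mm.
- jaw_center (a point): Centre of the spanner's jaws, x = 0, mid-thickness: where the nut's axis comes to lie. The jaw gap is 38.5 mm wide (y = -19.25 to 19.25), open towards +x, its throat at x = -23 mm. The prongs are 14.5 mm wide, their tips rounded, and end at x = 19 mm. Forced hard against the nut's stop (over some 15 N at the handle), the jaws can slip over the nut's corners.
- head (a point): Middle of the spanner's head, x = -12 mm, mid-thickness. The head is 67.5 mm wide from x = -32 to 12 mm (parallel outer sides), with round shoulders behind to x = -48 mm.
- spanner_grip (a point): Point on the handle, x = -122 mm, mid-thickness (5 mm above the underside): where the hand belongs when the spanner is used; anywhere within 40 mm of it will do. The handle is straight, 24 mm wide, from a slightly wider neck (29 mm, to x = -56 mm) to its rounded end.
- handle_end (a point): The far end of the spanner's handle, x = -175 mm, mid-thickness.
- instrument: White flow-controller box, fixed, on four round feet 28 mm high and 26 mm wide at x = +-90, y = +-130 mm. Origin on the bench under its centre; its front faces its own -x. The box is 240 mm (x) by 300 mm (y), from z = 28 to 138 mm; the front is the plane x = -120 mm, with knobs standing out up to 14 mm.
- purifier: Gas purifier, fixed: steel base plate 8 mm thick (x +-45, y -155 to 55 mm), on it an aluminium block (x +-25, y -140 to 40 mm, top at z = 42 mm) with small pipe fittings at both ends (to y = 62 and -162 mm, z = 26 mm), and two upright steel cartridges on union nuts. Origin on the bench, on the axis of the big cartridge and its loose nut; z up.
- big_cartridge (a point): Top of the big cartridge, 247 mm above the bench, on its axis, which is also the axis of the loose nut; a thin tube end rises to 275 mm. Neck 22 mm in diameter from z = 70 to 92 mm, widening to 54 mm in diameter at z = 115 mm and so up to z = 205 mm.
- slim_cartridge (a point): Top of the slim cartridge, 202 mm above the bench, at y = -100 mm of the purifier; a tube end rises to 230 mm. It is 36 mm in diameter above z = 111 mm, with a neck below. Its small nut (24 mm across flats, z = 44 to 66 mm) is fixed and already tight.
- nut_center (a point): Centre of the loose brass union nut under the big cartridge, on its axis, 58 mm above the bench. Hexagon 36 mm across flats (41.6 mm across corners), 22 mm high, from z = 47 to 69 mm; 5 mm clear under it, the cartridge's neck above it.
- nut (a joint): Turn of the loose nut about its vertical axis, rad, growing clockwise seen from above. At 0 two flats face the purifier's +y and -y. It stops dead at 1.0 (fully tight) and starts between 0.35 and 0.65. Stiff, about 0.4 N m of friction; it stays where it is left. The spanner has about 0.14 rad of play to each side before its jaws bite.
- tray: Fixed dark foam tool inlay on a grey board, x = -185 to 45, y = -65 to 65 mm, 20 mm high, with a spanner-shaped recess 10 mm deep (the spanner's thickness). Origin on the bench under the place of the spanner's jaw centre; +x is the way the stored jaws point. The recess is about 3 mm larger than the spanner all round.
- recess_jaw (a point): Point on the floor of the recess (10 mm above the bench) under the place of the spanner's jaw centre. Head pocket: x = -51 to 22.5 mm, 73 mm wide; handle slot from there to x = -178 mm, 35 mm wide as far as the finger cut-out, 31 mm beyond it.
- cutout (a point): Middle of the finger cut-out, x = -122 mm in the inlay's frame, on the recess floor (10 mm above the bench): from x = -152 to -92 mm the recess is 92 mm wide, at the full depth, so that fingers have room beside the handle.
- recess_end (a point): Where the end of the spanner's handle belongs in the recess, x = -175 mm in the inlay's frame, 15 mm above the bench.
- beaker: Bystander: open glass cup, 66 mm in diameter at the rim, 85 mm high. Origin at its underside.
- jar: Bystander: brown glass jar with a lid, 48 mm in diameter, 75 mm high. Origin at its underside.
- mouse: Bystander: black computer mouse, 100 x 58 mm, 34 mm high. Origin at its underside.
Not all that is in view belongs to the job. There is more than one size of the spanner; the one meant has the size given above.

How it is judged:
On the way, in this order (a step that is already met when the one before it is completed fails the run):
1. the whole spanner is out in front of the flow-controller box, set down flat on the bench and let go (x of handle_end in the frame of instrument below -0.122 m and height (world z) of each of jaw_center, handle_end below 0.012 m and contact force between the fingers and spanner below 0.2 N), for 0.1 s.
2. the spanner is lifted off the bench with the hand on its handle (grasp point within 55 mm of the handle's grip point) (distance between the grasp point and spanner_grip below 0.055 m and contact force between the fingers and spanner above 1 N and height (world z) of each of spanner, handle_end above 0.025 m), for 0.2 s.
3. the jaws are round the loose nut and bear on it (horizontal distance between spanner and nut_center below 0.012 m and contact force between spanner and purifier above 1 N and distance between the grasp point and spanner_grip below 0.055 m), for 0.1 s.
4. the nut is turned clockwise up to its stop with the spanner (value of joint nut above 0.95 rad and horizontal distance between spanner and nut_center below 0.012 m), for 0.1 s.
At the end, for the whole second after the job is handed in: The nut stands within 0.07 rad of its stop, and the spanner lies released and at rest in the recess of the foam inlay, jaws in the head pocket: its jaw centre and handle end each within 8 mm of their places and within 3 mm of their flush height (value of joint nut above 0.93 rad and horizontal distance between jaw_center and recess_jaw below 0.008 m and horizontal distance between handle_end and recess_end below 0.008 m and height (world z) of each of jaw_center, handle_end below 0.018 m and linear speed of spanner below 0.02 m/s); the robot touches nothing.
It fails at once if the fingers or the arm push against the purifier or its nuts with more than 3 N (contact force between any of the fingers, the arm and purifier above 3 N).
It fails at once if a bystander (beaker, jar or mouse) is shifted by more than 20 mm (distance of any of beaker, jar, mouse from where it was at the start of the episode above 0.02 m).
It also fails if it takes over 64 s, if anything falls off the work surface, if the arm or the gripper's body presses on something with over 40 N, if the wrist force passes 120 N, or if a joint passes its speed limit or range.

## Working session

There is one attempt and no reset: what is moved stays moved. The work goes in short steps, each a Python script; the robot and the scene stay as the last script left them, time stands still between calls to the robot, and variables do not carry over. Pictures are saved under pics/ and viewed, and the job is handed in when it is done.

```bash
ls -la; mkdir -p pics
python3 - <<'E'
from rig import robot
import cv2
s=robot.get_state(); print(s['time'],s['ee_pos'],s['force'],s['opening']); print(s['tool_rot'])
for n in ['side','top','wrist']:
    print(n,robot.camera_info(n))
    cv2.imwrite(f'pics/{n}0.png',cv2.resize(robot.grab_frame(n)[:,:,::-1],None,fx=1.42,fy=1.42,interpolation=cv2.INTER_CUBIC))
E
```

```text
total 12
drwxr-xr-x  3 agent agent 4096 Dec  7 00:45 .
drwxr-xr-x 23 root  root  4096 Dec  7 00:45 ..
drwxr-xr-x  2 agent agent 4096 Dec  7 00:45 pics
0.0 [0.2653901  0.56546116 0.22381227] [-0.157324   -0.16658714 -0.23245333] 0.0938014302634668
[[-9.05269763e-01  4.24836969e-01 -4.53523739e-04]
 [ 4.24837204e-01  9.05269030e-01 -1.15499004e-03]
 [-8.01214719e-05 -1.23825132e-03 -9.99999230e-01]]
side {'fx': 420.40182971039366, 'fy': 420.40182971039366, 'cx': 281.7890196700901, 'cy': 207.84780577503483, 'rvec': array([ 2.22311747, -0.50380288,  0.22977257]), 'tvec': array([-0.45040438,  0.29953076,  0.96570941])}
top {'fx': 515.288134833555, 'fy': 515.288134833555, 'cx': 289.7849834469059, 'cy': 208.6602538196639, 'rvec': array([ 2.22139503, -2.17027485,  0.10713441]), 'tvec': array([0.02453877, 0.53343051, 1.63232556])}
wrist {'fx': 377.17470262848826, 'fy': 377.17470262848826, 'cx': 283.7802526871362, 'cy': 206.07602226150095, 'rvec': array([-2.45791121, -1.56039823, -0.20552914]), 'tvec': array([-0.6235246 , -0.02632136,  0.39087086])}
```

View pics/top0.png

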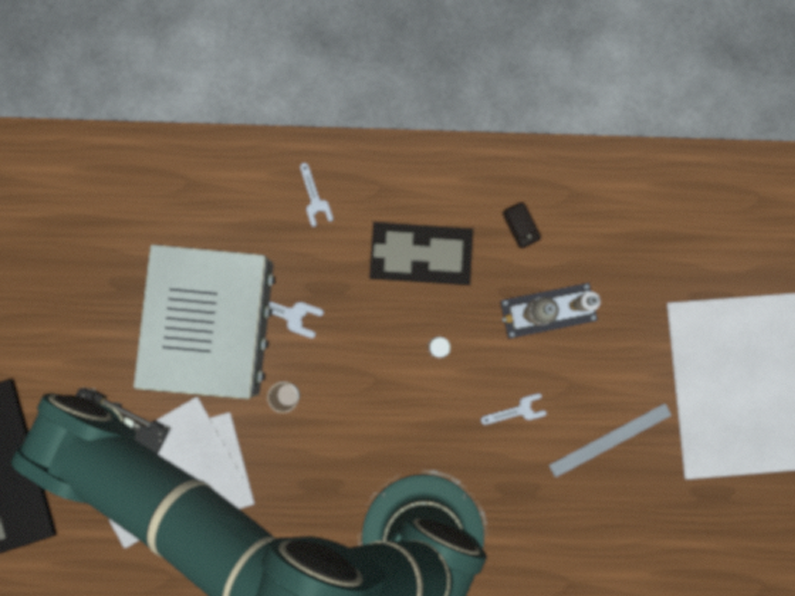

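View pics/side0.png

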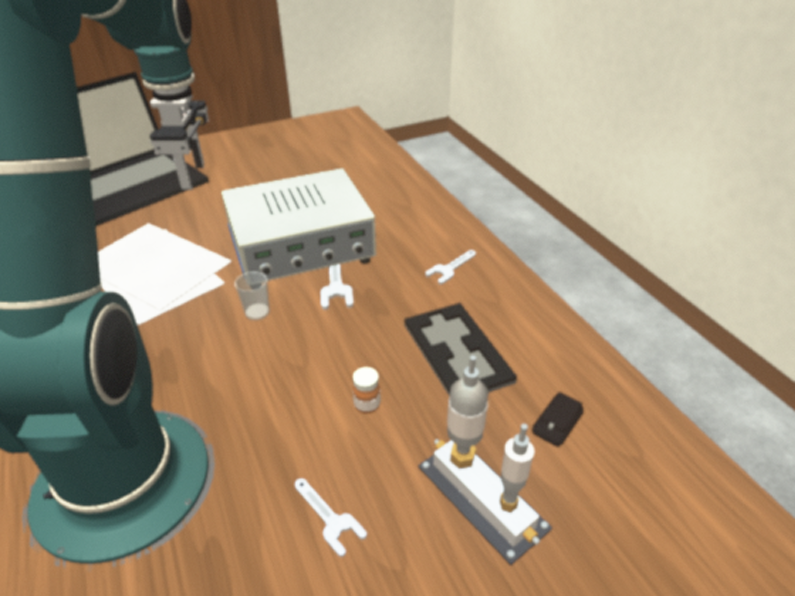

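View pics/wrist0.png

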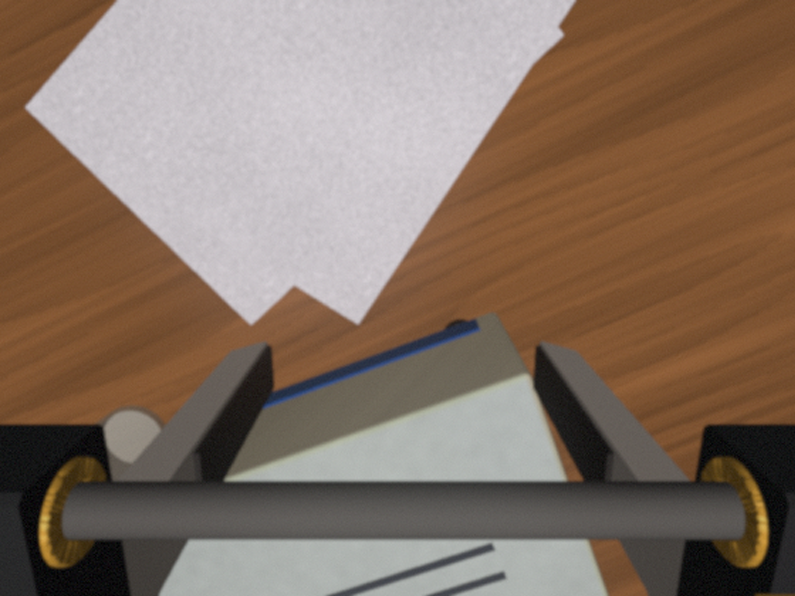

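The top view (1.42x scale) shows the box front at about x=265, with the target spanner's head at (305,320) and its jaws pointing right. The two loose spanners at (316,195) and (515,410) are decoys. The tray is centred at (422,253), with its head pocket on the right at (446,255). The big cartridge is at (541,311), the slim one at (587,300), the jar at (440,347), the beaker at (283,397) and the mouse at (521,225).

Next I'll write the helpers and do a coarse localisation.

```bash
cat > h.py <<'E'
import numpy as np, cv2
from rig import robot
def cam(n):
    c=robot.camera_info(n); R=cv2.Rodrigues(c['rvec'])[0]; return dict(K=np.array([[c['fx'],0,c['cx']],[0,c['fy'],c['cy']],[0,0,1]]),R=R,t=c['tvec'],rv=c['rvec'])
def ray(c,uv):
    uv=np.atleast_2d(uv).astype(float); d=np.c_[uv,np.ones(len(uv))]@np.linalg.inv(c['K']).T@c['R']
    return -c['R'].T@c['t'], d/np.linalg.norm(d,axis=1)[:,None]
def plane(c,uv,z):
    o,d=ray(c,uv); return o+d*((z-o[2])/d[:,2])[:,None]
def tri(obs): # [(c,uv)...]
    A=np.zeros((3,3));b=np.zeros(3)
    for c,uv in obs:
        o,d=ray(c,uv);d=d[0];P=np.eye(3)-np.outer(d,d);A+=P;b+=P@o
    p=np.linalg.solve(A,b)
    return p,[np.linalg.norm(np.cross(p-ray(c,uv)[0],ray(c,uv)[1][0])) for c,uv in obs]
def proj(c,P): return cv2.projectPoints(np.atleast_2d(P).astype(float),c['rv'],c['t'],c['K'],None)[0][:,0]
def down(yaw):  # tool x axis at world yaw, z down
    c,s=np.cos(yaw),np.sin(yaw); return np.array([[c,s,0],[s,-c,0],[0,0,-1.]])
def snap(n,name,f=1.42):
    c=cam(n); im=robot.grab_frame(n)[:,:,::-1].copy(); cv2.imwrite(f'pics/{name}.png',cv2.resize(im,None,fx=f,fy=f,interpolation=cv2.INTER_CUBIC))
    np.savez(f'pics/{name}.npz',im=im,**c); return c,im
def load(name):
    d=np.load(f'pics/{name}.npz'); return {k:d[k] for k in ('K','R','t','rv')},d['im']
E
python3 - <<'E'
from h import *
c=cam('top'); s=1.42
for n,uv,z in [('spanner head',(300,321),.01),('box fr l',(273,258),.138),('box fr r',(255,398),.138),('tray tl',(373,222),.02),('tray br',(470,285),.02),('big top',(541,311),.22),('slim top',(590,299),.2),('jar',(440,347),.075),('beaker',(283,397),.05),('mouse',(521,225),.03)]:
    print(n,plane(c,np.array(uv)/s,z).round(3))
w=cam('wrist'); st=robot.get_state(); o=-w['R'].T@w['t']; R=st['tool_rot']
print('cam in tool',R.T@(o-st['ee_pos'])); print((R.T@w['R'].T).round(3))
E
```

```text
spanner head [[0.471 0.287 0.01 ]]
box fr l [[0.597 0.331 0.138]]
box fr r [[0.306 0.358 0.138]]
tray tl [[0.7   0.128 0.02 ]]
tray br [[ 0.561 -0.095  0.02 ]]
big top [[ 0.495 -0.216  0.22 ]]
slim top [[ 0.523 -0.32   0.2  ]]
jar [[ 0.42  -0.026  0.075]]
beaker [[0.303 0.313 0.05 ]]
mouse [[ 0.7   -0.207  0.03 ]]
cam in tool [ 0.07592032 -0.0008584  -0.15966358]
[[-0.001 -0.965 -0.261]
 [ 1.    -0.001 -0.   ]
 [-0.    -0.261  0.965]]
```

Run:
```python
from h import *
for nm,p in [('sp',(0.47,0.27,.22)),('tray',(.6,0,.2)),('turn',(.40,-.134,.08))]:
    for yaw in range(-180,180,30):
        q=robot.ik(p,down(np.radians(yaw))); print(nm,yaw,None if q is None else np.round(q,2))
```

```text
sp -180 [-0.64  0.27  0.07  1.83 -0.02  1.04  1.01]
sp -150 [-0.57  0.27 -0.01  1.83  0.    1.04  1.51]
sp -120 [-0.5   0.28 -0.1   1.82  0.03  1.04  2.01]
sp -90 [-0.43  0.28 -0.18  1.82  0.06  1.04  2.51]
sp -60 [-1.41  0.46  1.09  1.85 -0.46  1.11 -2.77]
sp -30 [-1.41  0.46  1.09  1.85 -0.46  1.11 -2.25]
sp 0 [-1.07  0.31  0.6   1.84 -0.2   1.05 -1.96]
sp 30 [-1.    0.3   0.51  1.84 -0.17  1.04 -1.47]
sp 60 [-0.93  0.29  0.42  1.84 -0.14  1.04 -0.98]
sp 90 [-0.86  0.28  0.34  1.84 -0.11  1.04 -0.48]
sp 120 [-0.78  0.28  0.24  1.83 -0.08  1.04  0.02]
sp 150 [-0.7   0.27  0.15  1.83 -0.05  1.04  0.51]
tray -180 [-0.31  0.41  0.34  1.71 -0.15  1.04  1.65]
tray -150 [-0.25  0.4   0.26  1.71 -0.12  1.04  2.14]
tray -120 [-0.17  0.4   0.15  1.71 -0.07  1.04  2.62]
tray -90 [-0.8   0.63  1.08  1.73 -0.61  1.16 -2.69]
tray -60 [-0.8   0.63  1.08  1.73 -0.61  1.16 -2.16]
tray -30 [-0.8   0.63  1.08  1.73 -0.61  1.16 -1.64]
tray 0 [-0.58  0.48  0.71  1.72 -0.35  1.07 -1.33]
tray 30 [-0.57  0.47  0.69  1.72 -0.34  1.07 -0.81]
tray 60 [-0.56  0.47  0.68  1.72 -0.33  1.07 -0.3 ]
tray 90 [-0.51  0.45  0.61  1.72 -0.29  1.06  0.2 ]
tray 120 [-0.47  0.44  0.54  1.72 -0.26  1.05  0.69]
tray 150 [-0.42  0.43  0.48  1.72 -0.22  1.05  1.18]
turn -180 [-0.28  0.33  0.61  2.23 -0.31  0.66  2.12]
turn -150 [-0.26  0.33  0.58  2.23 -0.29  0.65  2.63]
turn -120 [ 1.17  0.51 -1.08  2.19  0.64  0.8   2.29]
turn -90 [-0.65  0.51  1.09  2.24 -0.68  0.77 -2.23]
turn -60 [-0.65  0.51  1.09  2.24 -0.68  0.77 -1.71]
turn -30 [-0.65  0.51  1.09  2.24 -0.68  0.77 -1.18]
turn 0 [-0.64  0.5   1.07  2.24 -0.66  0.76 -0.67]
turn 30 [-0.62  0.49  1.04  2.24 -0.64  0.75 -0.18]
turn 60 [-0.59  0.46  1.    2.24 -0.6   0.73  0.31]
turn 90 [-0.56  0.44  0.96  2.24 -0.56  0.72  0.8 ]
turn 120 [-0.53  0.42  0.92  2.24 -0.53  0.71  1.29]
turn 150 [-0.41  0.37  0.76  2.24 -0.41  0.67  1.69]
```

Run:
```python
from h import *
robot.move_ptp([.47,.16,.23],down(np.pi/2)); print(robot.get_state()['time'])
snap('wrist','w1')
robot.move_linear([.47,.16,.33],velocity=.3);print(robot.get_state()['time'])
snap('wrist','w2')
```

```text
1.8167
2.35
```

View pics/w1.png

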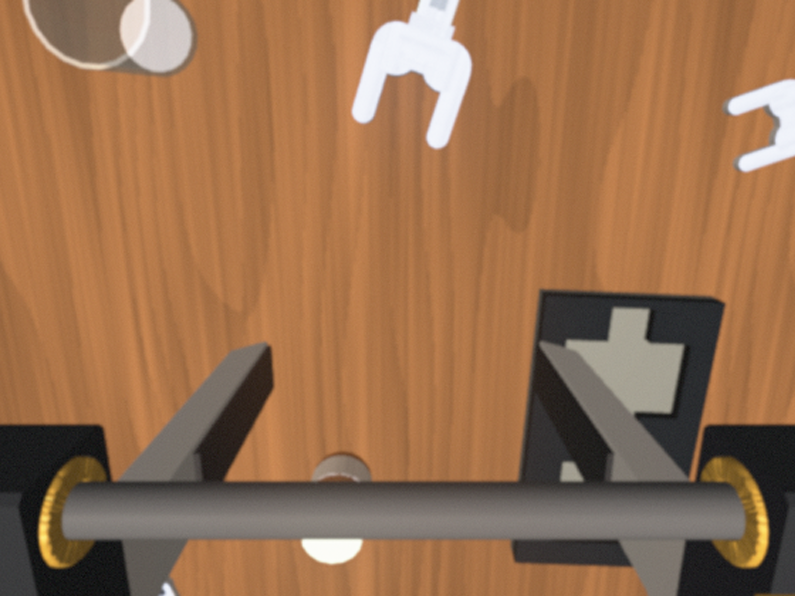

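View pics/w2.png

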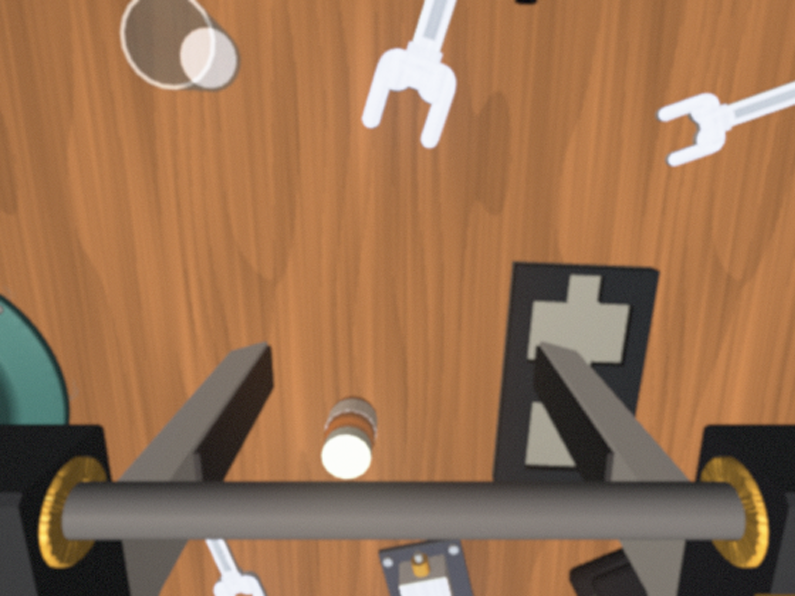

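```bash
cat >> h.py <<'E'
def comp(im,seed,lo=None,sat=70,val=150):
    hsv=cv2.cvtColor(im,cv2.COLOR_BGR2HSV); m=((hsv[:,:,1]<sat)&(hsv[:,:,2]>val)).astype(np.uint8)
    n,l=cv2.connectedComponents(m); ys,xs=np.nonzero(l); k=l[ys,xs][np.argmin((xs-seed[0])**2+(ys-seed[1])**2)]
    return (l==k).astype(np.uint8)
def spanner(c,im,seed,xy,yaw,z=.01,**kw):
    """head pose: jaw centre xy + yaw from rectangle of the head part (x>-28), start guess xy,yaw"""
    m=comp(im,seed,**kw); cs,_=cv2.findContours(m,cv2.RETR_EXTERNAL,cv2.CHAIN_APPROX_NONE); ct=max(cs,key=cv2.contourArea)[:,0]
    P=plane(c,ct,z)[:,:2]; xy=np.array(xy,float)
    for it in range(8):
        u=np.array([np.cos(yaw),np.sin(yaw)]); v=np.array([-u[1],u[0]])
        a=(P-xy)@u; b=(P-xy)@v
        h=a>-28e-3
        # outer sides: -25..8
        s=(a>-26e-3)&(a<8e-3); L=s&(b>28e-3); Rr=s&(b<-28e-3)
        if L.sum()<5 or Rr.sum()<5: print('few',L.sum(),Rr.sum()); break
        pl=np.polyfit(a[L],b[L],1); pr=np.polyfit(a[Rr],b[Rr],1)
        yaw+=(pl[0]+pr[0])/2; off=(pl[1]+pr[1])/2; w=pl[1]-pr[1]
        t1=np.max(a[b>10e-3]); t2=np.max(a[b<-10e-3]); xy=xy+v*off+u*((t1+t2)/2-19e-3)
    return xy,yaw,w,(t1-t2),ct,P
E
python3 - <<'E'
from h import *
for n,sd in [('w1',(415,60)),('w2',(412,75))]:
    c,im=load(n); g=plane(c,np.array(sd)/1.42,.01)[0]; print(g)
    xy,yaw,w,dt,ct,P=spanner(c,im,np.array(sd)/1.42,g[:2],-np.pi/2-.2)
    print(n,xy,np.degrees(yaw),w,dt)
# tips triangulated
C1,C2=load('w1')[0],load('w2')[0]
def tips(n,sd):
    c,im=load(n);m=comp(im,np.array(sd)/1.42);ys,xs=np.nonzero(m);k=xs[:,None]*np.array([-.3,.3])+ys[:,None]
    out=[]
    for j in range(2):
        i=k[:,j]>=k[:,j].max()-0.5; out.append([xs[i].mean(),ys[i].mean()])
    return out
a=tips('w1',(415,60));b=tips('w2',(412,75));print(a,b)
for i in range(2): print(tri([(C1,a[i]),(C2,b[i])]))
E
```

```text
[0.47678444 0.29220251 0.01      ]
w1 [0.4704981  0.26294178] -108.31314808303186 0.06801562954234397 3.3031810797355676e-05
[0.47716934 0.29496223 0.01      ]
w2 [0.47052845 0.2626825 ] -107.75490371105776 0.06825240559072496 0.000736520399320064
[[np.float64(304.6666666666667), np.float64(103.66666666666667)], [np.float64(310.3333333333333), np.float64(103.66666666666667)]] [[np.float64(299.6666666666667), np.float64(103.66666666666667)], [np.float64(304.3333333333333), np.float64(103.66666666666667)]]
(array([0.48884012, 0.23677308, 0.0178817 ]), [np.float64(0.00014766589342830272), np.float64(0.0001476658934282498)])
(array([4.95411142e-01, 2.36812327e-01, 4.14840540e-04]), [np.float64(0.00014614392560350313), np.float64(0.00014614392560355282)])
```

w1 and w2 show the target head at (415,60) and (412,75). Its measured width is 68.0–68.2 mm and both views agree within 0.3 mm, so this is the right size and it lies at z≈10 mm. I'll grasp it at x≈+1 mm and draw it out along its axis.

Run:
```python
from h import *
yaw=np.radians(-108.0); u=np.array([np.cos(yaw),np.sin(yaw)]); j=np.array([.4705,.2628])
g=j+u*.001; R=down(yaw+np.pi)
robot.gripper_to(.094)
robot.move_ptp([*(g),.12],R)
robot.move_linear([*g,.0225],velocity=.12)
robot.gripper_to(.03); s=robot.get_state(); print(s['time'],s['opening'],s['force'],s['ee_pos'])
e=g+u*.165
robot.move_linear([*e,.0225],velocity=.1); s=robot.get_state(); print(s['time'],s['opening'],s['force'],s['ee_pos'])
robot.gripper_to(.092); robot.pause(.15)
robot.move_linear([*e,.1],velocity=.2)
# look: camera behind
robot.move_linear([*(e+u*.03),.24],velocity=.3)
snap('wrist','w3'); snap('top','t3'); print(robot.get_state()['time'])
```

```text
5.05 0.06702162398358773 [-1.31119405  1.26574069  4.91771172] [0.47029602 0.26195463 0.0227073 ]
6.85 0.06687779382899543 [0.64205443 1.84528252 7.8238728 ] [0.41894598 0.10416425 0.02265142]
8.8583
```

View pics/w3.png

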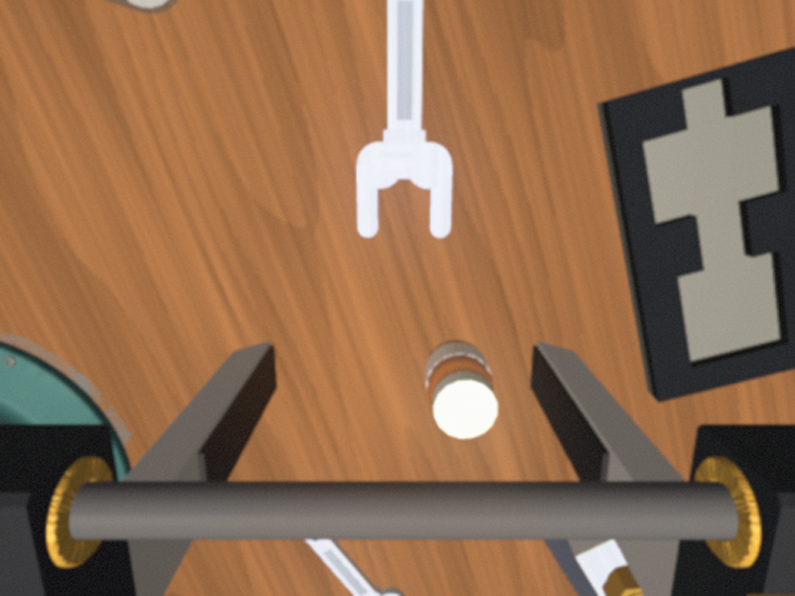

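View pics/t3.png

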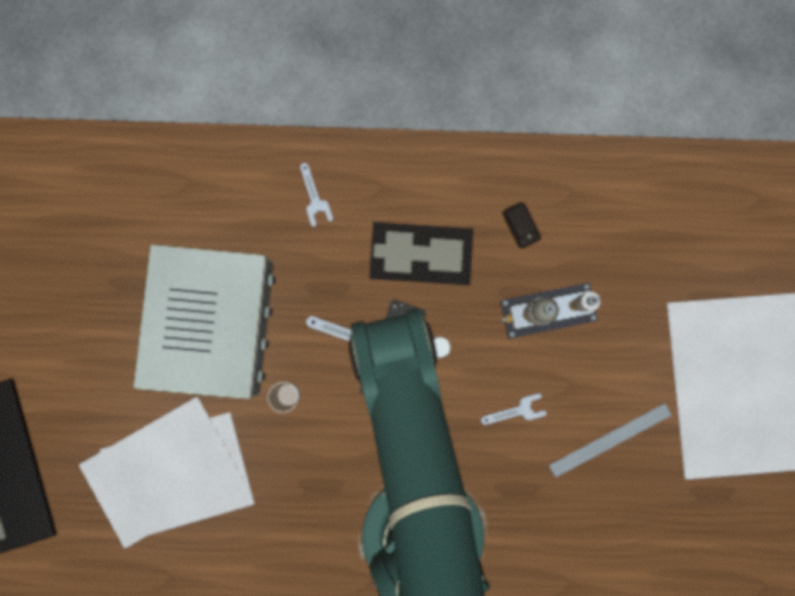

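The spanner is out. In the top view its handle end is at (308,322), against a box front at about 268. Next I'll view the tray from above and the nut obliquely.

```bash
cat >> h.py <<'E'
Rct=np.array([[0,-.9653,-.2610],[1,0,0],[0,-.2610,.9653]]); Tct=np.array([.0759,-.0009,-.1597])
def lookat(o,target):
    o=np.array(o,float); z=np.array(target)-o; z/=np.linalg.norm(z); x=np.cross(z,[0,0,1.]); x/=np.linalg.norm(x); y=np.cross(z,x)
    Rw=np.c_[x,y,z]; Rt=Rw@Rct.T; return o-Rt@Tct,Rt
E
python3 - <<'E'
from h import *
c,im=load('w3'); sd=np.array((404,170))/1.42
yaw=np.radians(-108); j=plane(c,np.array((404,200))/1.42,.01)[0,:2]
xy,y2,w,dt,ct,P=spanner(c,im,sd,j,yaw); print(xy,np.degrees(y2),w,dt)
robot.gripper_to(.06)
robot.move_ptp([.63,-.04,.25],down(np.pi/2)); snap('wrist','tr1')
robot.move_linear([.61,-.03,.32],velocity=.3); snap('wrist','tr2'); print(robot.get_state()['time'])
A=np.array([.495,-.216])
for az in range(90,280,15):
  for el in (30,40,50):
    a,e=np.radians([az,el]); n=np.array([*A,.058]); o=n+.33*np.array([np.cos(a)*np.cos(e),np.sin(a)*np.cos(e),np.sin(e)])
    p,R=lookat(o,n+[0,0,-.04]); q=robot.ik(p,R); print(az,el,p.round(2),q is not None)
E
```

```text
[0.41901823 0.10573199] -108.40824587107193 0.06791729135778965 -0.0003317449777804557
11.0083
90 30 [ 0.49 -0.05  0.1 ] True
90 40 [ 0.49 -0.06  0.12] True
90 50 [ 0.49 -0.08  0.15] True
105 30 [ 0.45 -0.06  0.1 ] True
105 40 [ 0.45 -0.07  0.12] True
105 50 [ 0.46 -0.09  0.15] True
120 30 [ 0.41 -0.08  0.1 ] True
120 40 [ 0.42 -0.08  0.12] True
120 50 [ 0.43 -0.1   0.15] True
135 30 [ 0.38 -0.1   0.1 ] False
135 40 [ 0.39 -0.11  0.12] False
135 50 [ 0.4  -0.12  0.15] False
150 30 [ 0.35 -0.14  0.1 ] False
150 40 [ 0.36 -0.14  0.12] False
150 50 [ 0.38 -0.15  0.15] False
165 30 [ 0.34 -0.17  0.1 ] False
165 40 [ 0.35 -0.18  0.12] False
165 50 [ 0.36 -0.18  0.15] False
180 30 [ 0.33 -0.22  0.1 ] False
180 40 [ 0.34 -0.22  0.12] False
180 50 [ 0.36 -0.22  0.15] False
195 30 [ 0.34 -0.26  0.1 ] True
195 40 [ 0.35 -0.26  0.12] True
195 50 [ 0.36 -0.25  0.15] True
210 30 [ 0.35 -0.3   0.1 ] True
210 40 [ 0.36 -0.29  0.12] True
210 50 [ 0.38 -0.28  0.15] True
225 30 [ 0.38 -0.33  0.1 ] True
225 40 [ 0.39 -0.32  0.12] True
225 50 [ 0.4  -0.31  0.15] True
240 30 [ 0.41 -0.36  0.1 ] True
240 40 [ 0.42 -0.35  0.12] True
240 50 [ 0.43 -0.33  0.15] True
255 30 [ 0.45 -0.37  0.1 ] True
255 40 [ 0.46 -0.36  0.12] True
255 50 [ 0.46 -0.35  0.15] True
270 30 [ 0.5  -0.38  0.1 ] True
270 40 [ 0.5  -0.37  0.12] True
270 50 [ 0.5  -0.35  0.15] True
```

View pics/tr1.png

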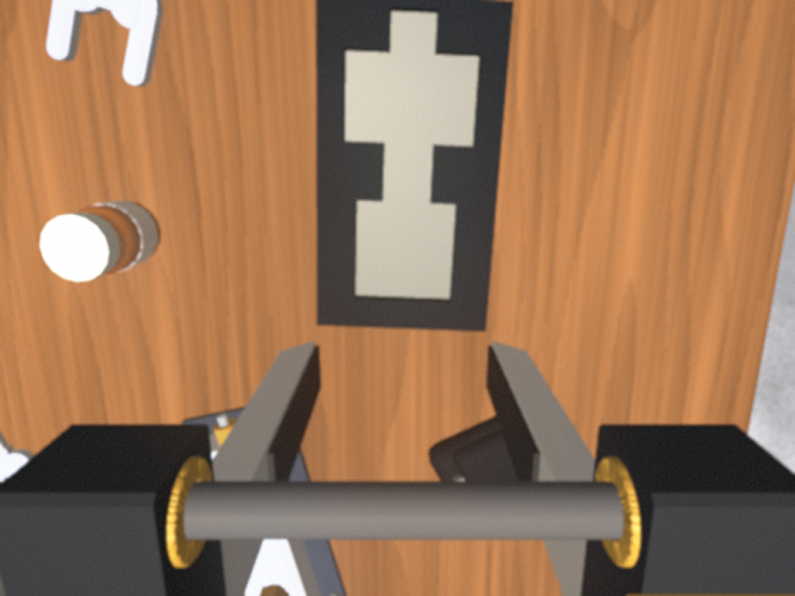

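Run:
```python
from h import *
def corners(n):
    c,im=load(n); hsv=cv2.cvtColor(im,cv2.COLOR_BGR2HSV); m=((hsv[:,:,1]<75)&(hsv[:,:,2]>100)).astype(np.uint8)
    m[235:]=0
    nn,l,st,ce=cv2.connectedComponentsWithStats(m); 
    cand=[k for k in range(1,nn) if st[k,4]>3000 and 240<ce[k][0]<340+60]; k=max(cand,key=lambda k:st[k,4])
    ct=max(cv2.findContours((l==k).astype(np.uint8),cv2.RETR_EXTERNAL,cv2.CHAIN_APPROX_NONE)[0],key=cv2.contourArea)
    ap=cv2.approxPolyDP(ct,3.5,True)[:,0]; return c,ct[:,0],ap
M=np.array([(22.5,36.5),(22.5,-36.5),(-51,36.5),(-51,-36.5),(-51,17.5),(-51,-17.5),(-92,17.5),(-92,-17.5),(-92,46),(-92,-46),(-152,46),(-152,-46),(-152,15.5),(-152,-15.5),(-178,15.5),(-178,-15.5)])/1e3
obs=[]
for n in ('tr1','tr2'):
    c,ct,ap=corners(n); P=plane(c,ap,.01)[:,:2]; print(n,len(ap)); 
    t=np.array([.63,-.057]);yaw=-np.pi/2
    # initial from centroid
    for it in range(6):
        Rm=np.array([[np.cos(yaw),-np.sin(yaw)],[np.sin(yaw),np.cos(yaw)]]); W=M@Rm.T+t
        D=np.linalg.norm(W[:,None]-P[None],axis=2); pr=[(i,D[i].argmin()) for i in range(len(M)) if D[i].min()<(.02 if it<3 else .006)]
        a=np.array([M[i] for i,_ in pr]);b=np.array([P[k] for _,k in pr])
        ac,bc=a-a.mean(0),b-b.mean(0); H=ac.T@bc; yaw=np.arctan2(H[0,1]-H[1,0],H[0,0]+H[1,1])
        Rm=np.array([[np.cos(yaw),-np.sin(yaw)],[np.sin(yaw),np.cos(yaw)]]); t=b.mean(0)-Rm@a.mean(0)
    print(t,np.degrees(yaw),len(pr)); print(np.c_[a*1e3,((b-t)@Rm)*1e3-a*1e3].round(1))
    obs.append((c,{i:ap[k] for i,k in pr}))
for i in set(obs[0][1])&set(obs[1][1]): print(M[i],tri([(o[0],o[1][i]) for o in obs])[0].round(4))
```

```text
tr1 16
[ 0.62882084 -0.05259107] -92.34000682162335 16
[[ 2.25e+01  3.65e+01 -1.00e-01 -3.00e-01]
 [ 2.25e+01 -3.65e+01 -6.00e-01  0.00e+00]
 [-5.10e+01  3.65e+01  2.30e+00  5.00e-01]
 [-5.10e+01 -3.65e+01  1.10e+00 -1.00e-01]
 [-5.10e+01  1.75e+01 -1.10e+00  4.00e-01]
 [-5.10e+01 -1.75e+01 -1.70e+00 -3.00e-01]
 [-9.20e+01  1.75e+01  4.00e-01  1.40e+00]
 [-9.20e+01 -1.75e+01  1.90e+00 -4.00e-01]
 [-9.20e+01  4.60e+01 -7.00e-01  4.00e-01]
 [-9.20e+01 -4.60e+01 -9.00e-01 -5.00e-01]
 [-1.52e+02  4.60e+01  7.00e-01  0.00e+00]
 [-1.52e+02 -4.60e+01  7.00e-01 -1.00e-01]
 [-1.52e+02  1.55e+01 -1.70e+00 -1.00e-01]
 [-1.52e+02 -1.55e+01 -4.00e-01 -1.30e+00]
 [-1.78e+02  1.55e+01  3.00e-01 -4.00e-01]
 [-1.78e+02 -1.55e+01 -3.00e-01  7.00e-01]]
tr2 16
[ 0.62827027 -0.05288068] -92.37566462354133 16
[[ 2.25e+01  3.65e+01 -2.00e-01 -7.00e-01]
 [ 2.25e+01 -3.65e+01 -2.60e+00 -1.00e-01]
 [-5.10e+01  3.65e+01  1.30e+00  5.00e-01]
 [-5.10e+01 -3.65e+01  6.00e-01  1.00e-01]
 [-5.10e+01  1.75e+01 -1.60e+00  6.00e-01]
 [-5.10e+01 -1.75e+01 -1.40e+00 -3.00e-01]
 [-9.20e+01  1.75e+01  2.00e+00  7.00e-01]

[... 360 characters left out ...]
5e+01 -2.00e-01  3.00e-01]]
[0.0225 0.0365] [ 0.666  -0.083  -0.0139]
[ 0.0225 -0.0365] [ 0.5912 -0.0721  0.01  ]
[-0.051   0.0365] [ 0.67   -0.0074 -0.0122]
[-0.051  -0.0365] [ 0.5938 -0.0017  0.0046]
[-0.051   0.0175] [ 0.6493 -0.002   0.0015]
[-0.051  -0.0175] [ 6.128e-01 -4.000e-04  6.000e-04]
[-0.092   0.0175] [0.6504 0.0372 0.0153]
[-0.092  -0.0175] [0.6149 0.0379 0.021 ]
[-0.092  0.046] [0.6792 0.0377 0.005 ]
[-0.092 -0.046] [0.5858 0.0421 0.0064]
[-0.152  0.046] [0.6813 0.0972 0.0062]
[-0.152 -0.046] [0.5894 0.0972 0.0239]
[-0.152   0.0155] [0.65   0.0986 0.0213]
[-0.152  -0.0155] [0.6176 0.1011 0.0034]
[-0.178   0.0155] [0.6515 0.1248 0.0087]
[-0.178  -0.0155] [0.6209 0.1268 0.0057]
```

Run:
```python
from h import *
A=np.array([.495,-.216])
def go(az,el,name):
    a,e=np.radians([az,el]); n=np.array([*A,.058]); o=n+.31*np.array([np.cos(a)*np.cos(e),np.sin(a)*np.cos(e),np.sin(e)])
    p,R=lookat(o,n+[0,0,-.04]); robot.move_ptp(p,R); snap('wrist',name); print(p,robot.get_state()['time'])
go(105,45,'n1')
```

```text
[ 0.46022975 -0.08971299  0.12397194] 13.0
```

View pics/n1.png

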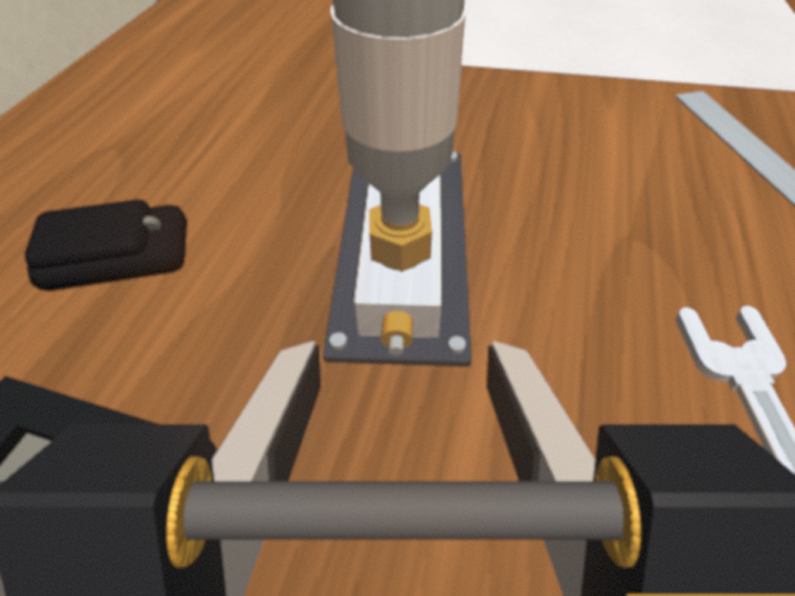

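Run:
```python
from h import *
A=np.array([.495,-.216])
s=robot.get_state(); 
robot.move_linear([.44,-.05,.32],velocity=.35)
a,e=np.radians([225,45]); n=np.array([*A,.058]); o=n+.31*np.array([np.cos(a)*np.cos(e),np.sin(a)*np.cos(e),np.sin(e)])
p,R=lookat(o,n+[0,0,-.04])
robot.move_ptp(p+[-.03,-.0,.16],R); robot.move_linear(p,velocity=.3); snap('wrist','n2'); print(p,robot.get_state()['time'])
for n,(x,y) in [('n1',(282,165)),('n2',(282,165))]:
    im=load(n)[1]; cv2.imwrite(f'pics/{n}z.png',cv2.resize(im[y-50:y+50,x-66:x+66],None,fx=6,fy=6,interpolation=cv2.INTER_CUBIC))
```

```text
[ 0.40301736 -0.30925543  0.12397194] 16.3917
```

View pics/n1z.png

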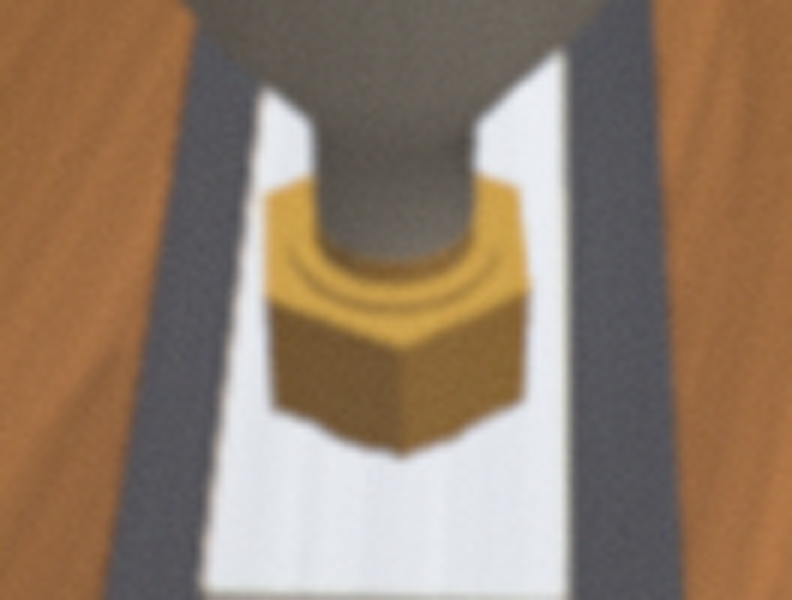

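View pics/n2.png

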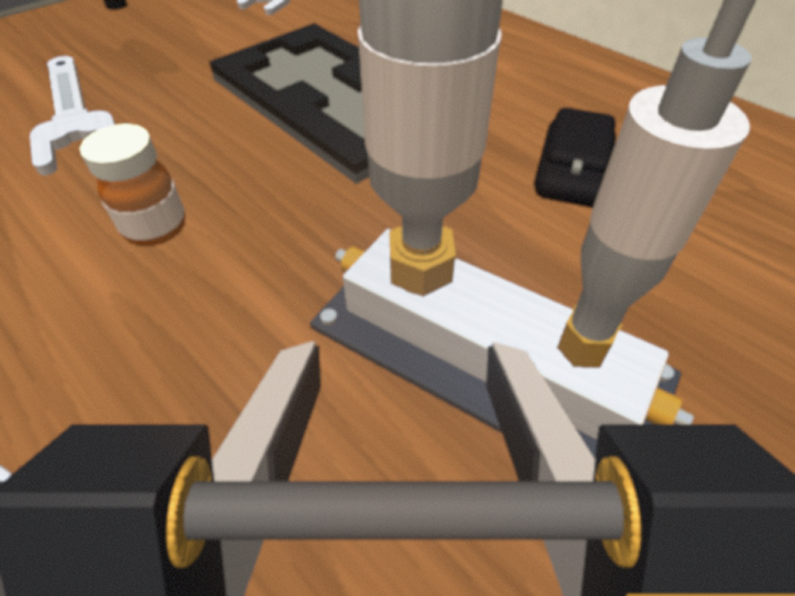

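View pics/n2z.png

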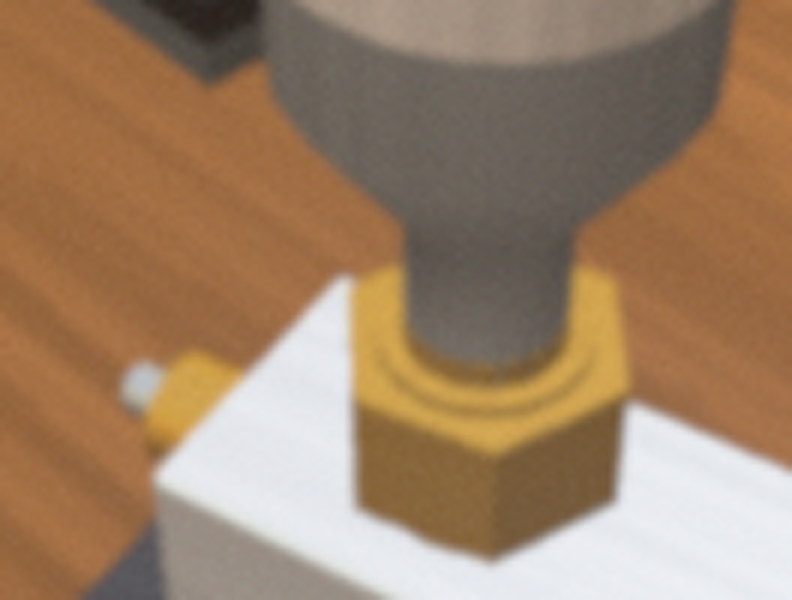

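Run:
```python
from h import *
f=lambda p:(np.array(p)+.5)/6-.5+[216,115]
c1,c2=load('n1')[0],load('n2')[0]
n1=[f(p) for p in [(263,192),(268,297),(402,348),(528,290),(519,185)]]
n2=[f(p) for p in [(352,287),(356,397),(492,455),(630,388),(615,280)]]
print(tri([(c1,n1[3]),(c2,n2[1])]), tri([(c1,n1[4]),(c2,n2[0])]))
for z in (.069,):
  for c,n in((c1,n1),(c2,n2)):
    P=plane(c,np.array(n),z)[:,:2]
    ctr=(P[[0,4]].sum(0)+P[[1,3]].sum(0))/4; 
    # fit hexagon: centre, radius, phase (known topology: 5 consecutive corners, 60deg apart)
    from scipy.optimize import least_squares
    def res(q):
        k=np.arange(5)-2; sg=1
        a=q[3]+k*np.pi/3*q[4]; return (np.c_[q[0]+q[2]*np.cos(a),q[1]+q[2]*np.sin(a)]-P).ravel()
    best=None
    for sg in (1,-1):
        a0=np.arctan2(*(P[2]-P[[0,4]].mean(0))[::-1]); r=least_squares(lambda q:res([*q,sg]),[*P[[0,4]].mean(0),.02,a0])
        if best is None or r.cost<best[0].cost: best=(r,sg)
    r=best[0]; print(r.x[:3],np.degrees(r.x[3]),np.degrees(r.x[3])%60, (r.fun.reshape(-1,2)*1e3).round(1).tolist())
# purifier yaw from block/slim: base plate screws etc.
```

```text
(array([ 0.47878127, -0.22375422,  0.06791151]), [np.float64(0.0003740668491341483), np.float64(0.0003740668491341869)]) (array([ 0.48004668, -0.2228286 ,  0.08623134]), [np.float64(0.000190886106535019), np.float64(0.0001908861065351789)])
[ 0.49790002 -0.22730348  0.02054493] 107.38748632495331 47.387486324953315 [[-0.2, 0.4], [0.6, 0.0], [0.2, -0.2], [-0.4, -0.5], [-0.2, 0.3]]
[ 0.49826443 -0.22886685  0.02050514] -132.98019018305794 47.01980981694206 [[-0.1, 0.1], [-0.2, 0.2], [0.7, -0.1], [-0.3, -0.2], [-0.1, -0.1]]
```

The two nut views agree: axis at (0.498,-0.228), top at z≈0.068, and hexagon corners at 47.2° mod 60, so the jaws should point at -12.8°. Before regripping I'll check the purifier yaw and whether the poses are reachable.

Run:
```python
from h import *
c1,c2=load('n1')[0],load('n2')[0]
a=plane(c1,np.array([(357,303),(440,306)])/1.42,.042)[:,:2]; d=a[0]-a[1]; print('width',np.linalg.norm(d),'yaw',np.degrees(np.arctan2(d[1],d[0])))
b=plane(c2,np.array([(345,280),(636,417)])/1.42,.042)[:,:2]; d=b[0]-b[1]; print('len',np.linalg.norm(d),'yaw',np.degrees(np.arctan2(d[1],d[0]))-90)
s=plane(c2,np.array([(587,326)])/1.42,.066)[0,:2]; d=np.array([.498,-.228])-s; print('slim',np.linalg.norm(d),np.degrees(np.arctan2(d[1],d[0]))-90)
A=np.array([.498,-.228]); L=.112
for dg,back,z in [(-12.8,.07,.2),(-12.8,.07,.0755),(-12.8,.0,.0755),(-28,0,.0755),(-45,0,.0755),(-50,0,.0755),(-42,.07,.0755)]:
    y=np.radians(dg);u=np.array([np.cos(y),np.sin(y)]); q=robot.ik([*(A-u*(L+back)),z],down(y+np.pi)); print(dg,back,z,None if q is None else np.round(q,2))
```

```text
width 0.046828974992089 yaw 12.217871340826061
len 0.1710730283843309 yaw 13.979417842816432
slim 0.09849612041477537 10.549835458117371
-12.8 0.07 0.2 [ 1.57  0.01 -1.11  2.19  0.02  0.94  1.8 ]
-12.8 0.07 0.0755 [ 1.27  0.34 -0.91  2.31  0.43  0.67  1.39]
-12.8 0.0 0.0755 [ 1.13  0.44 -0.84  2.16  0.49  0.74  1.31]
-28 0 0.0755 [ 1.    0.41 -0.76  2.17  0.43  0.72  1.03]
-45 0 0.0755 [ 0.85  0.4  -0.67  2.15  0.38  0.71  0.71]
-50 0 0.0755 [ 0.81  0.4  -0.64  2.14  0.37  0.71  0.62]
-42 0.07 0.0755 [ 0.89  0.31 -0.76  2.3   0.35  0.65  0.71]
```

Run:
```python
from h import *
robot.move_linear([.40,-.29,.3],velocity=.35)
yaw=np.radians(-108.4);u=np.array([np.cos(yaw),np.sin(yaw)]); g=np.array([.4190,.1057])-.112*u; R=down(yaw+np.pi)
robot.gripper_to(.055)
robot.move_ptp([*g,.14],R)
snap('wrist','r1')
robot.move_linear([*g,.0222],velocity=.12); f0=robot.get_state()['force']
robot.gripper_to(.01); s=robot.get_state(); print(s['time'],s['opening'],s['force']-f0,s['ee_pos'])
robot.move_linear([*g,.09],velocity=.1); s=robot.get_state(); print(s['time'],s['opening'],s['force'],s['moment'])
snap('side','s1'); snap('top','t4'); snap('wrist','r2')
c,im=load('s1'); uv=proj(c,[[.419,.1057,.07]])[0].astype(int); print(uv)
x,y=np.clip(uv,[80,60],[480,360]); cv2.imwrite('pics/s1z.png',cv2.resize(im[y-60:y+60,x-80:x+80],None,fx=5,fy=5,interpolation=cv2.INTER_CUBIC))
```

```text
21.0667 0.023252895490908004 [-0.48401075 -1.41668576  3.2253097 ] [0.45441527 0.21196315 0.02228328]
21.8917 0.023269621241164495 [-0.02997914 -0.0244857  -0.85137233] [-0.02793651  0.08661281 -0.00686683]
[238 233]
```

View pics/s1z.png

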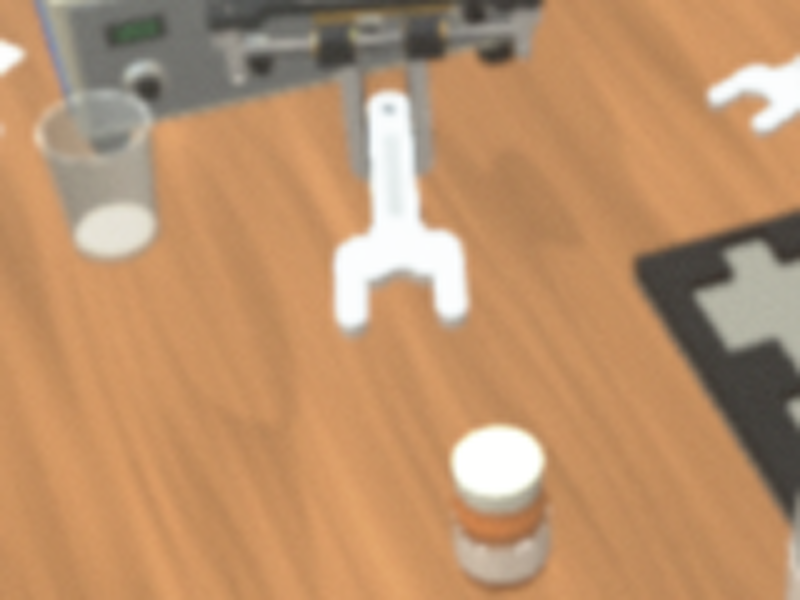

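View pics/r2.png

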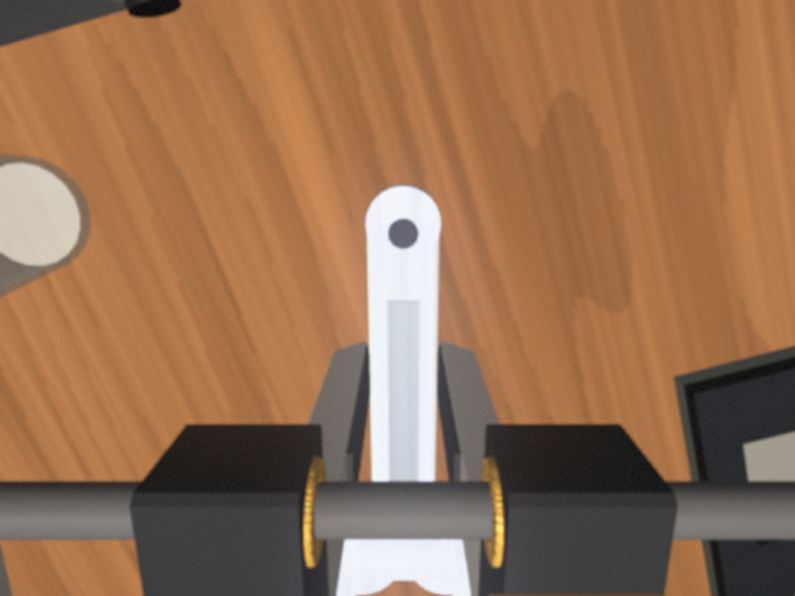

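Run:
```python
from h import *
c,im=load('s1'); yaw=np.radians(-108.4);u=np.array([np.cos(yaw),np.sin(yaw)]);v=np.array([-u[1],u[0]]);j=np.array([.419,.1057])
for z in (.058,.068,.078):
    print(z,proj(c,[[*(j+u*.019+v*sy*.0265),z] for sy in (-1,1)]), proj(c,[[*(j-u*.175),z]]))
```

```text
0.058 [[228.71339391 242.08819498]
 [248.57095859 240.32647888]] [[235.8104638  196.43754327]]
0.068 [[228.39319781 239.39827736]
 [248.366117   237.63808561]] [[235.56427903 193.83448731]]
0.078 [[228.06928891 236.67716905]
 [248.15891053 234.91865496]] [[235.31557972 191.20484356]]
```

Everything reads level: the prong undersides in the side view sit at about (228,239) and (248,237), as predicted. Next I'll move to the pre-insert pose.

Run:
```python
from h import *
A=np.array([.498,-.228]); L=.112; y=np.radians(-12.8);u=np.array([np.cos(y),np.sin(y)]); R=down(y+np.pi)
s=robot.get_state(); robot.move_linear([.44,.19,.2],velocity=.2)
robot.move_ptp([.37,.06,.2],R)
p=A-u*(L+.07)
robot.move_linear([*p,.2],velocity=.2); robot.move_linear([*p,.0752],velocity=.15)
s=robot.get_state(); print(s['time'],s['ee_pos'],s['force'],s['opening'])
c,im=snap('side','s2'); 
j=[*(s['ee_pos'][:2]+u*L),.058]; uv=proj(c,[j,[*A,.069]]); print(uv)
x,y=uv.mean(0).astype(int); x=min(max(x,80),480);y=min(max(y,60),360);print(x,y)
cv2.imwrite('pics/s2z.png',cv2.resize(im[y-60:y+60,x-80:x+80],None,fx=5,fy=5,interpolation=cv2.INTER_CUBIC)); snap('wrist','r3')
```

```text
27.2167 [ 0.32087006 -0.18767158  0.07567512] [ 0.09895234 -0.46283016 -1.16924573] 0.023573196304423227
[[295.03012425 325.66228771]
 [325.81263358 316.76840437]]
310 321
```

View pics/s2z.png

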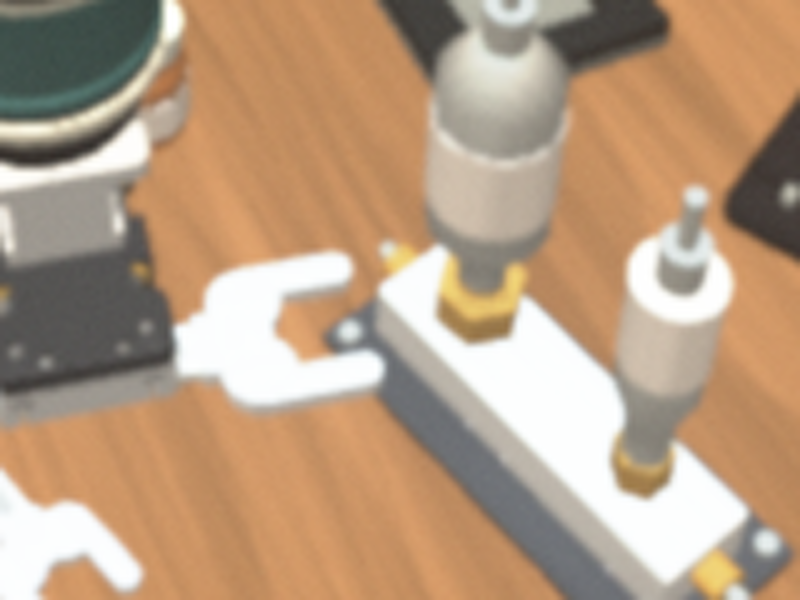

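View pics/r3.png

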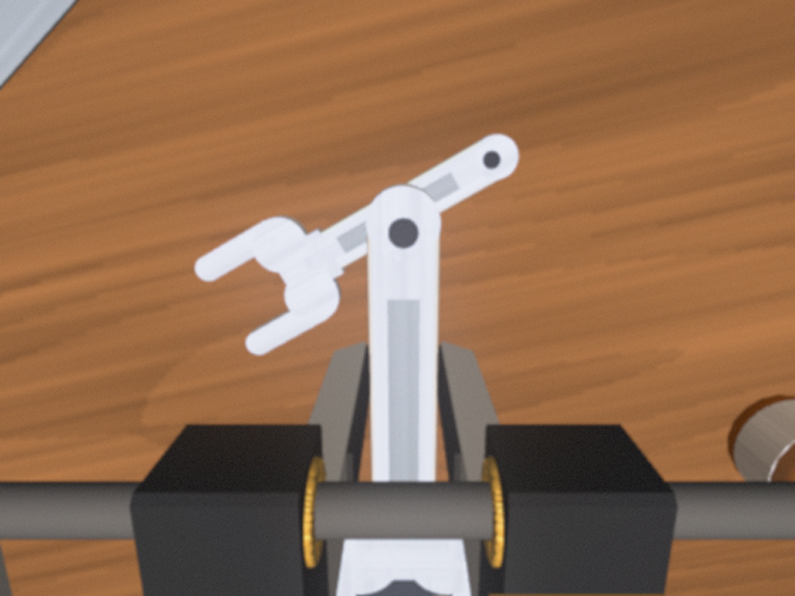

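Run:
```python
from h import *
c,im=load('s2');A=np.array([.498,-.228]); y=np.radians(-12.8);u=np.array([np.cos(y),np.sin(y)]);v=np.array([-u[1],u[0]])
j=np.array([.32087,-.18767])+.112*u; o=np.array([230,261])
P=[[*(j+u*.012+v*s*.0265),.063] for s in(1,-1)]; print('tip centres',(proj(c,P)-o)*5)
H=[[*(A+.0208*np.array([np.cos(a),np.sin(a)])),z] for z in (.069,.047) for a in np.radians(47.2+60*np.arange(6))]; print((proj(c,H)-o)*5)
```

```text
tip centres [[337.01331683 262.13349452]
 [367.50687994 362.87725993]]
[[489.37212022 241.51440908]
 [444.72909433 250.06066019]
 [433.64677373 287.66797597]
 [468.41039303 317.41457925]
 [514.28000757 308.36338335]
 [524.14381589 270.08131462]
 [486.14428638 271.07732577]
 [442.15281339 279.60331206]
 [431.19602353 317.12191878]
 [465.39702194 346.78800816]
 [510.57910983 337.76598259]
 [520.3546657  299.58434364]]
```

Run:
```python
from h import *
A=np.array([.498,-.228]); L=.112; y=np.radians(-12.8);u=np.array([np.cos(y),np.sin(y)]);v=np.array([-u[1],u[0]])
hit=robot.move_linear([*(A-u*(L)),.0752],velocity=.05,threshold=6)
s=robot.get_state(); d=(s['ee_pos'][:2]+u*L-A); print(hit,s['time'],'along',d@u,'lat',d@v,s['force'],s['moment'],'F along/lat',s['force'][:2]@u,s['force'][:2]@v)
c,im=snap('side','s3'); x,y=310,315
cv2.imwrite('pics/s3z.png',cv2.resize(im[y-60:y+60,x-80:x+80],None,fx=5,fy=5,interpolation=cv2.INTER_CUBIC))
```

```text
False 28.8667 along -0.000237354053546113 lat -6.015569322302756e-05 [-0.12840869  0.4765256  -1.35225308] [ 0.01525895  0.06002356 -0.01342324] F along/lat -0.2307911781914324 0.43623488181949716
```

View pics/s3z.png

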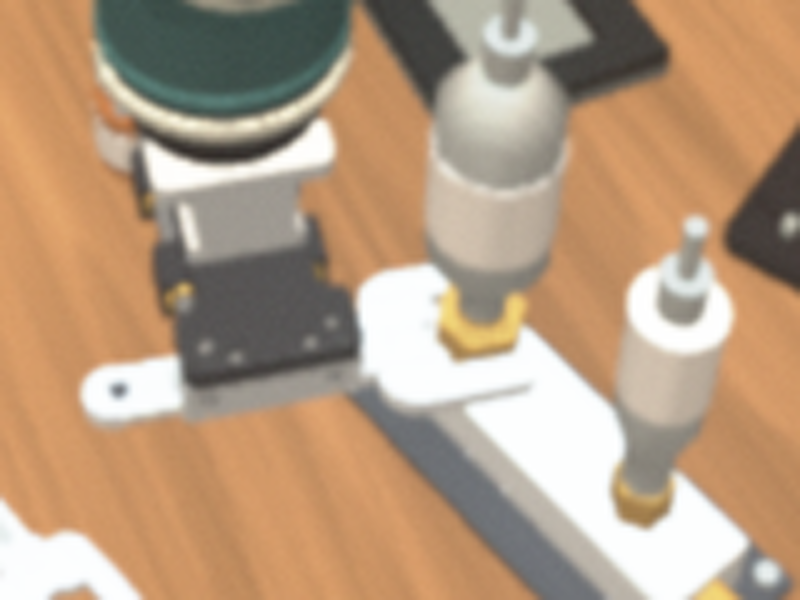

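```bash
cat > turn.py <<'E'
from h import *
import sys
A=np.array([.498,-.228]); L=.112
def step(dg,vel=.04,th=None):
    y=np.radians(dg);u=np.array([np.cos(y),np.sin(y)])
    return robot.move_linear([*(A-u*L),.0752],velocity=vel,frame=down(y+np.pi),threshold=th)
def report(dg):
    s=robot.get_state(); R=s['tool_rot']; ya=np.arctan2(R[1,0],R[0,0])-np.pi; u=np.array([np.cos(ya),np.sin(ya)]);v=np.array([-u[1],u[0]])
    F=s['force'][:2]; j=s['ee_pos'][:2]+u*L-A
    print(round(s['time'],2),dg,'yaw',round(np.degrees(ya)%360-360,2),'F ax %.1f lat %.1f z %.1f Mz %.2f'%(F@u,F@v,s['force'][2],s['moment'][2]),'j',(j*1e3).round(2),round(s['opening'],4)); return F@v
E
python3 - <<'E'
from turn import *
for dg in [-17,-20,-23,-26,-29,-32,-35,-38,-41]:
    h=step(dg,.06,8); f=report(dg)
    if h: print('hit'); break
E
```

```text
29.2 -17 yaw -16.86 F ax -0.3 lat -1.0 z -2.4 Mz 0.01 j [0.04 0.31] 0.0234
29.45 -20 yaw -19.84 F ax 0.6 lat 0.2 z -1.2 Mz 0.07 j [0.06 0.15] 0.0236
29.7 -23 yaw -22.83 F ax -0.4 lat 0.2 z -1.5 Mz 0.15 j [0.06 0.08] 0.0234
29.95 -26 yaw -25.83 F ax -0.2 lat 0.2 z -1.5 Mz 0.15 j [0.08 0.04] 0.0234
30.2 -29 yaw -28.83 F ax -0.7 lat 0.6 z -2.0 Mz 0.17 j [0.04 0.13] 0.0233
30.45 -32 yaw -31.82 F ax -1.3 lat -0.4 z -0.6 Mz 0.12 j [0.1  0.19] 0.0237
30.7 -35 yaw -34.82 F ax -1.3 lat 0.2 z -0.5 Mz 0.15 j [0.05 0.23] 0.0234
30.95 -38 yaw -37.82 F ax -2.3 lat -0.2 z -0.9 Mz 0.11 j [0.05 0.22] 0.0236
31.2 -41 yaw -40.82 F ax -3.0 lat -0.4 z -1.0 Mz 0.15 j [0.04 0.2 ] 0.0233
```

Run:
```python
from h import *
c,im=snap('side','s4'); x,y=310,315
cv2.imwrite('pics/s4z.png',cv2.resize(im[y-60:y+60,x-80:x+80],None,fx=5,fy=5,interpolation=cv2.INTER_CUBIC)); snap('wrist','r4')
```

```text
(no output)
```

View pics/s4z.png

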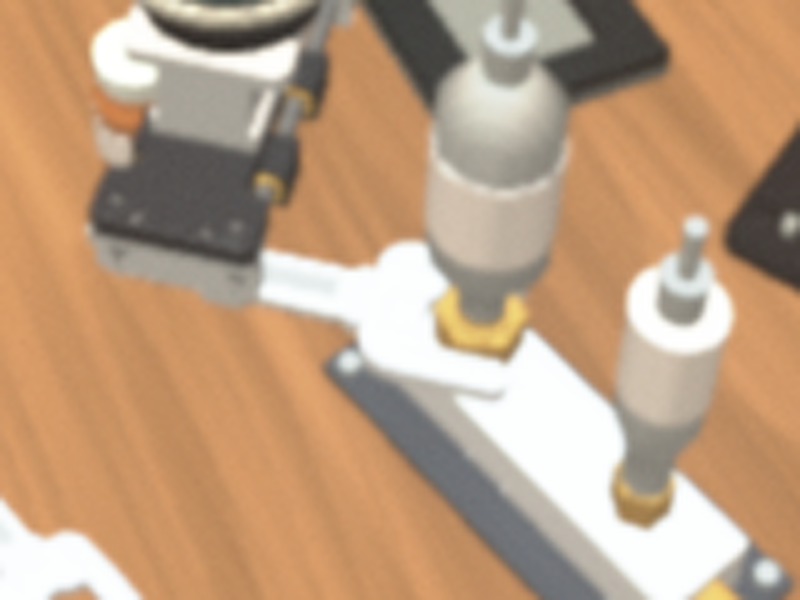

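View pics/r4.png

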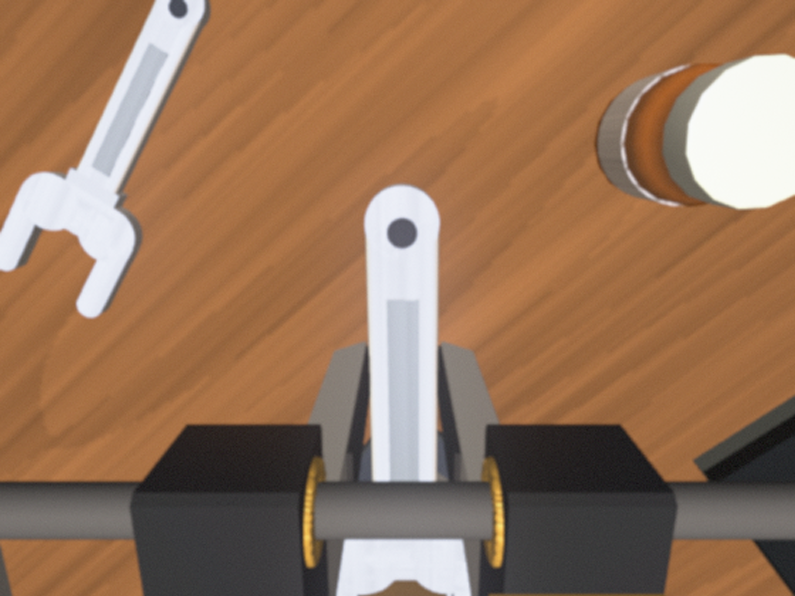

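Run:
```python
from turn import *
dg=-41
while dg>-62:
    dg-=1.5 if dg>-46 else 1
    h=step(dg,.03,8); f=report(dg)
    s=robot.get_state()
    if h or abs(s['moment'][2])>.9 or abs(f)>8: print('stop'); break
```

```text
31.55 -42.5 yaw -42.42 F ax -2.3 lat -1.1 z -2.9 Mz 0.11 j [-0.13  0.08] 0.0235
31.8 -44.0 yaw -43.92 F ax -3.6 lat -1.1 z -1.2 Mz 0.18 j [-0.04  0.12] 0.0235
32.05 -45.5 yaw -45.43 F ax -4.3 lat -1.1 z -1.6 Mz 0.14 j [-0.01  0.14] 0.0235
32.3 -47.0 yaw -46.92 F ax -4.8 lat -0.1 z -1.7 Mz 0.14 j [0.02 0.16] 0.0234
32.55 -48.0 yaw -47.93 F ax -4.8 lat -1.0 z -0.7 Mz 0.20 j [-0.11  0.11] 0.0232
32.8 -49.0 yaw -48.93 F ax -4.6 lat -1.7 z -1.2 Mz 0.18 j [-0.1   0.13] 0.0236
33.05 -50.0 yaw -49.93 F ax -5.4 lat -1.8 z -1.5 Mz 0.16 j [-0.07  0.14] 0.0237
33.3 -51.0 yaw -50.92 F ax -5.5 lat -1.1 z -1.6 Mz 0.22 j [-0.05  0.19] 0.0235
33.55 -52.0 yaw -51.93 F ax -5.8 lat -1.0 z -1.5 Mz 0.22 j [-0.05  0.18] 0.0234
33.8 -53.0 yaw -52.92 F ax -5.2 lat -1.5 z 0.2 Mz 0.09 j [-0.09  0.23] 0.0238
34.05 -54.0 yaw -53.92 F ax -6.5 lat -1.1 z -0.4 Mz 0.19 j [-0.06  0.26] 0.0235
34.3 -55.0 yaw -54.92 F ax -5.3 lat -1.4 z -2.5 Mz 0.18 j [-0.04  0.26] 0.0234
34.55 -56.0 yaw -55.92 F ax -6.1 lat -2.7 z -1.8 Mz 0.17 j [-0.04  0.22] 0.0237
34.8 -57.0 yaw -56.93 F ax -3.9 lat -3.6 z -1.4 Mz 0.24 j [-0.15  0.  ] 0.0236
35.05 -58.0 yaw -57.93 F ax -3.1 lat -4.9 z -0.8 Mz 0.26 j [-0.22 -0.18] 0.0239
35.3 -59.0 yaw -58.94 F ax -2.0 lat -5.3 z -1.3 Mz 0.32 j [-0.33 -0.42] 0.0232
35.55 -60.0 yaw -59.95 F ax -1.2 lat -6.8 z -2.5 Mz 0.32 j [-0.47 -0.65] 0.0235
35.8 -61.0 yaw -60.96 F ax 0.7 lat -7.3 z -0.9 Mz 0.40 j [-0.6  -0.91] 0.0233
36.05 -62.0 yaw -61.97 F ax 1.1 lat -8.5 z -1.3 Mz 0.43 j [-0.68 -1.12] 0.0237
stop
```

Run:
```python
from h import *
c,im=snap('side','s5'); x,y=310,315
cv2.imwrite('pics/s5z.png',cv2.resize(im[y-60:y+60,x-80:x+80],None,fx=5,fy=5,interpolation=cv2.INTER_CUBIC)); snap('wrist','r5')
A=np.array([.498,-.228])
for corner in (15.2,25,47.2):
    H=[[*(A+.0208*np.array([np.cos(a),np.sin(a)])),.069] for a in np.radians(corner+60*np.arange(6))]; print(corner,((proj(c,H)-[x-80,y-60])*5+[4*5/5*1,0]).round().tolist())
```

```text
15.2 [[516.0, 283.0], [471.0, 270.0], [438.0, 296.0], [449.0, 335.0], [496.0, 349.0], [529.0, 322.0]]
25 [[510.0, 279.0], [463.0, 272.0], [436.0, 302.0], [456.0, 340.0], [503.0, 347.0], [530.0, 315.0]]
47.2 [[493.0, 272.0], [449.0, 280.0], [438.0, 318.0], [472.0, 347.0], [518.0, 338.0], [528.0, 300.0]]
```

View pics/s5z.png

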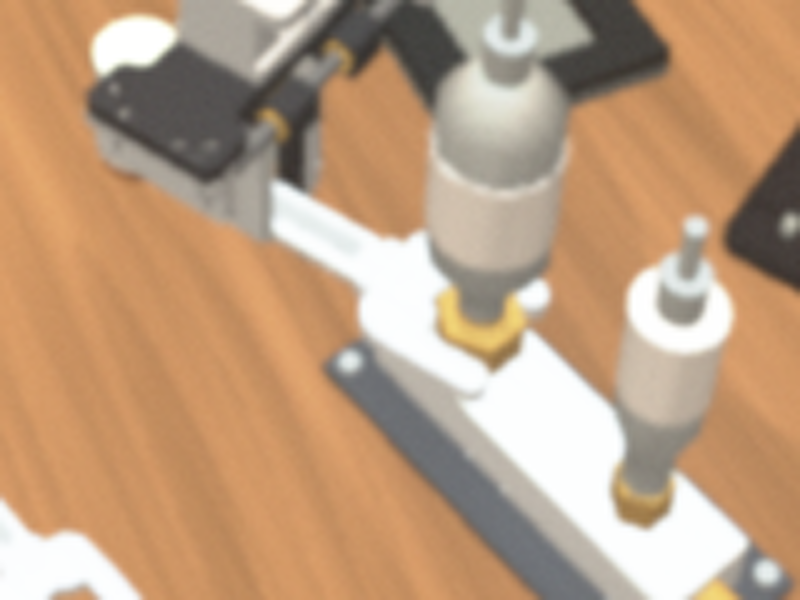

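View pics/r5.png

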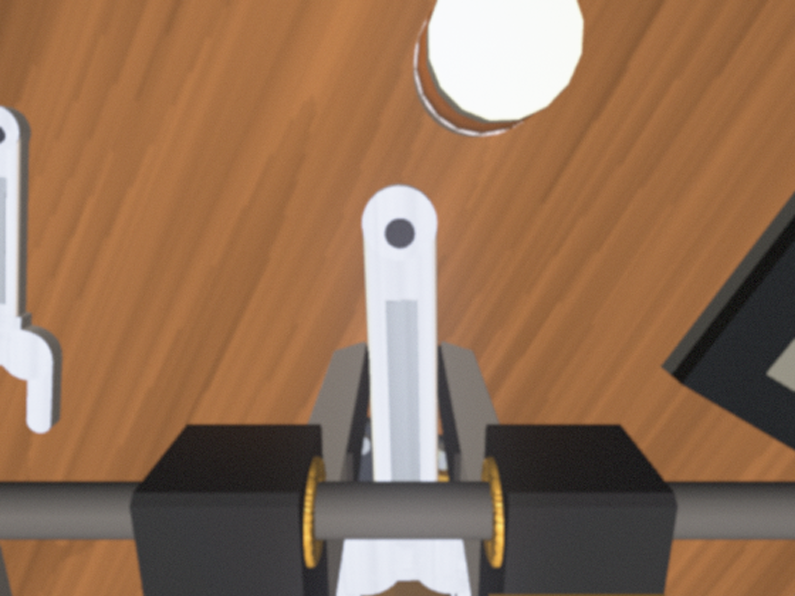

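Run:
```python
from turn import *
for dg in (-56,-50): step(dg,.05); report(dg)
y=np.radians(-48.2);u=np.array([np.cos(y),np.sin(y)]); s=robot.get_state(); p=s['ee_pos'][:2]
h=robot.move_linear([*(p-u*.03),.0752],velocity=.06,threshold=8); print(h); report(0)
if not h:
    h=robot.move_linear([*(p-u*.075),.0752],velocity=.1,threshold=8); print(h); report(0)
c,im=snap('side','s6'); x,y=310,315
cv2.imwrite('pics/s6z.png',cv2.resize(im[y-60:y+60,x-80:x+80],None,fx=5,fy=5,interpolation=cv2.INTER_CUBIC)); snap('wrist','r6')
```

```text
36.53 -56 yaw -56.1 F ax 2.8 lat 1.4 z -1.6 Mz 0.22 j [ 0.57 -0.53] 0.0235
36.92 -50 yaw -50.17 F ax 5.9 lat 1.5 z -2.8 Mz 0.16 j [ 0.59 -0.53] 0.0235
True
37.12 0 yaw -50.2 F ax 4.5 lat -0.3 z -2.7 Mz 0.12 j [ 0.48 -0.26] 0.0234
```

View pics/s6z.png

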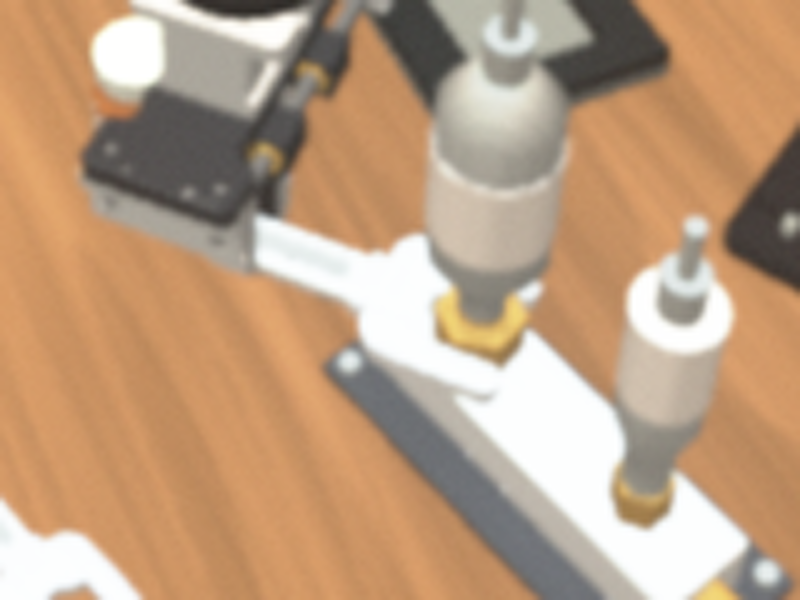

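View pics/r6.png

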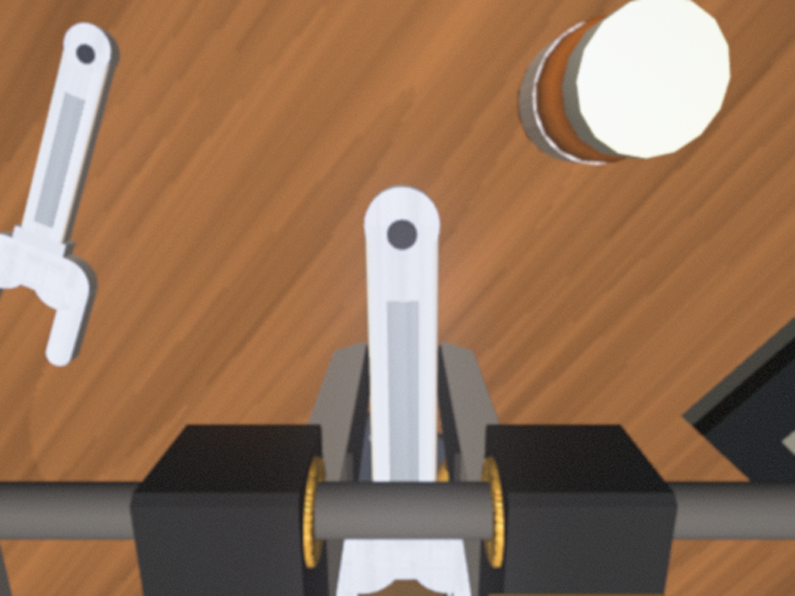

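Run:
```python
from h import *
ims=[]
for n,dy in (('s2',0),('s6',0)):
    im=load(n)[1]; a=im[295:337,308:348]; ims.append(cv2.resize(a,None,fx=10,fy=10,interpolation=cv2.INTER_CUBIC))
cv2.imwrite('pics/cmp.png',np.hstack(ims))
```

```text
(no output)
```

View pics/cmp.png

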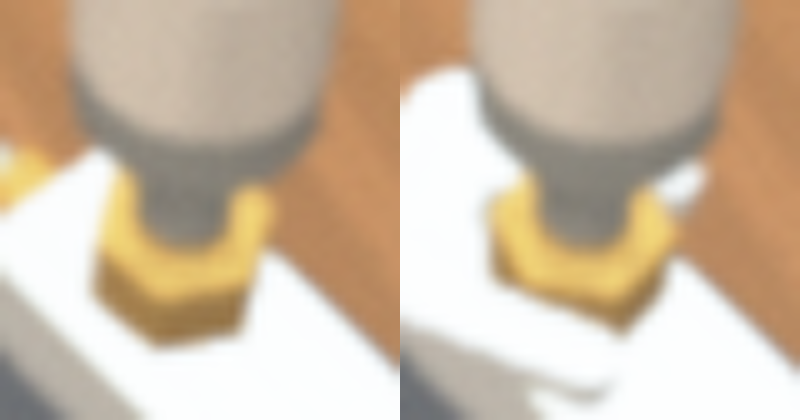

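Run:
```python
from h import *
c=load('s6')[0]
for n,p in (('s2',[(318.3,319),(324.5,324.7),(332.3,323.5),(335,315.5)]),('s6',[(317.5,315.5),(321,322.5),(330.5,324.5),(335.5,318.2)])):
    P=plane(c,p,.069)[:,:2]
    from scipy.optimize import least_squares
    r=least_squares(lambda q:(np.c_[q[0]+.0208*np.cos(q[2]+np.arange(4)*np.pi/3),q[1]+.0208*np.sin(q[2]+np.arange(4)*np.pi/3)]-P).ravel(),[.498,-.228,np.radians(165 if n=='s2' else 140)])
    print(n,r.x[:2],np.degrees(r.x[2]),np.degrees(r.x[2])%60,(r.fun*1e3).round(1))
```

```text
s2 [ 0.49850482 -0.22962704] 166.10653627249815 46.10653627249815 [-1.9  1.3 -1.1 -0.1  2.3 -0.4  0.7 -0.8]
s6 [ 0.49951236 -0.22865409] 143.661029776011 23.66102977601099 [-0.4  0.8 -0.7 -0.6  0.1  0.3  1.  -0.5]
```

Run:
```python
from turn import *
for dg in (-48,-46,-44.5): step(dg,.05); report(dg)
c,im=snap('side','s7'); x,y=310,315
cv2.imwrite('pics/s7z.png',cv2.resize(im[300:335,305:345],None,fx=16,fy=16,interpolation=cv2.INTER_CUBIC))
```

```text
37.48 -48 yaw -48.1 F ax 5.8 lat 2.1 z -1.5 Mz 0.09 j [ 0.68 -0.19] 0.0238
37.73 -46 yaw -46.1 F ax 5.4 lat 2.0 z -1.5 Mz 0.06 j [ 0.71 -0.17] 0.0237
37.98 -44.5 yaw -44.59 F ax 4.5 lat 2.5 z -2.2 Mz 0.10 j [ 0.79 -0.1 ] 0.0236
```

View pics/s7z.png

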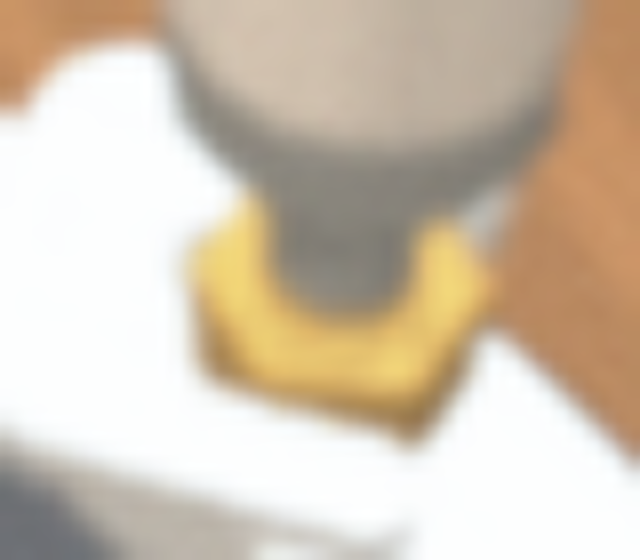

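Run:
```python
from h import *
rows=[]
for n in ('s2','s4','s5','s6','s7'):
    im=load(n)[1]; a=im[303:333,312:340]; rows.append(cv2.resize(a,None,fx=9,fy=9,interpolation=cv2.INTER_CUBIC))
g=np.hstack(rows[:3]); h=np.hstack([rows[3],rows[4],rows[4]*0]); cv2.imwrite('pics/cmp2.png',np.vstack([g,h]))
```

```text
(no output)
```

View pics/cmp2.png

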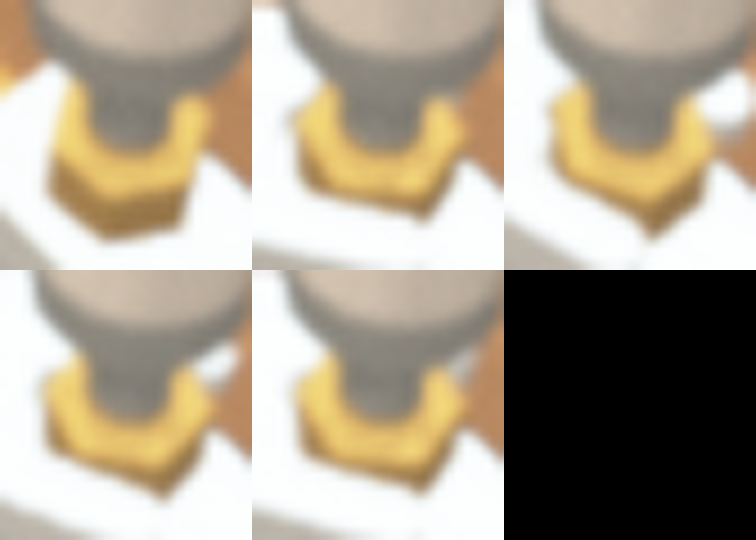

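The side-view comparison (s5 vs s6/s7) shows that turning back dragged the nut with the jaws, because hard seating at the stop wedged them. I'll turn back to the stop gently, relax the torque, then pull straight out without rotating.

```bash
cat >> turn.py <<'E'
def T():
    s=robot.get_state(); R=s['tool_rot']; ya=np.arctan2(R[1,0],R[0,0])-np.pi; u=np.array([np.cos(ya),np.sin(ya)]);v=np.array([-u[1],u[0]])
    return s['moment'][2]-s['force'][:2]@v*L
E
python3 - <<'E'
from turn import *
for dg in (-47,-50,-53,-54.5,-55.5,-56.5,-57.5,-58.5): 
    step(dg,.06); report(dg); t=T(); print('T',round(t,2))
    if t>.6: break
c,im=snap('side','s8')
a=im[303:333,312:340]; b=load('s5')[1][303:333,312:340]; cv2.imwrite('pics/cmp3.png',cv2.resize(np.hstack([b,a]),None,fx=12,fy=12,interpolation=cv2.INTER_CUBIC))
E
```

```text
38.27 -47 yaw -47.12 F ax 6.4 lat 1.4 z -2.2 Mz 0.11 j [ 0.59 -0.26] 0.0233
T -0.05
38.52 -50 yaw -50.12 F ax 5.1 lat 0.9 z -1.8 Mz 0.10 j [ 0.56 -0.19] 0.0237
T -0.0
38.77 -53 yaw -53.11 F ax 5.7 lat 1.3 z -2.6 Mz 0.11 j [ 0.54 -0.17] 0.0236
T -0.04
39.02 -54.5 yaw -54.62 F ax 5.6 lat -0.6 z -2.4 Mz 0.10 j [ 0.27 -0.32] 0.0231
T 0.17
39.27 -55.5 yaw -55.61 F ax 5.0 lat -1.2 z -1.9 Mz 0.16 j [ 0.15 -0.37] 0.0237
T 0.3
39.52 -56.5 yaw -56.62 F ax 5.6 lat 0.1 z -2.5 Mz 0.22 j [ 0.15 -0.38] 0.0233
T 0.21
39.77 -57.5 yaw -57.61 F ax 4.8 lat -0.7 z -1.9 Mz 0.20 j [ 0.1  -0.38] 0.0235
T 0.28
40.02 -58.5 yaw -58.6 F ax 5.8 lat -0.6 z -2.4 Mz 0.18 j [ 0.13 -0.35] 0.024
T 0.25
```

View pics/cmp3.png

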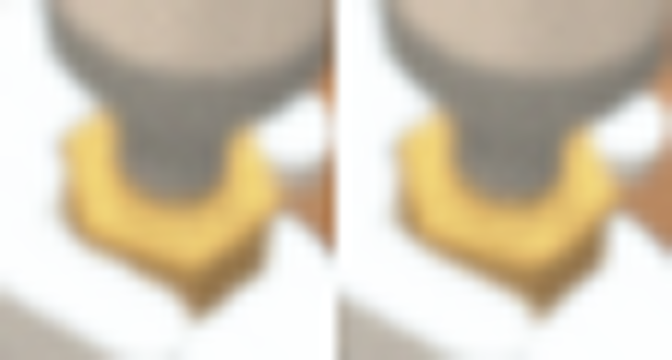

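Run:
```python
from turn import *
dg=-58.5
while dg>-66:
    dg-=.75; step(dg,.04); t=T(); s=robot.get_state(); print(dg,'T',round(t,2), end=' ')
    if t>.62: break
report(dg)
snap('side','s9')
```

```text
-59.25 T 0.39 -60.0 T 0.69 40.58 -60.0 yaw -60.11 F ax 5.6 lat -3.4 z -2.2 Mz 0.31 j [-0.33 -0.57] 0.0231
```

Run:
```python
from turn import *
for dg in (-58.5,-57,-55.5): step(dg,.05); t=T(); print(dg,'T',round(t,2))
report(dg); snap('side','s10'); snap('wrist','r10')
t=[load(n)[1][303:333,312:340] for n in('s9','s10')]; cv2.imwrite('pics/cmp4.png',cv2.resize(np.hstack(t),None,fx=12,fy=12,interpolation=cv2.INTER_CUBIC))
```

```text
-58.5 T -0.08
-57 T -0.27
-55.5 T -0.27
41.38 -55.5 yaw -55.58 F ax 4.2 lat 2.9 z -1.7 Mz 0.05 j [ 0.61 -0.12] 0.0234
```

View pics/cmp4.png

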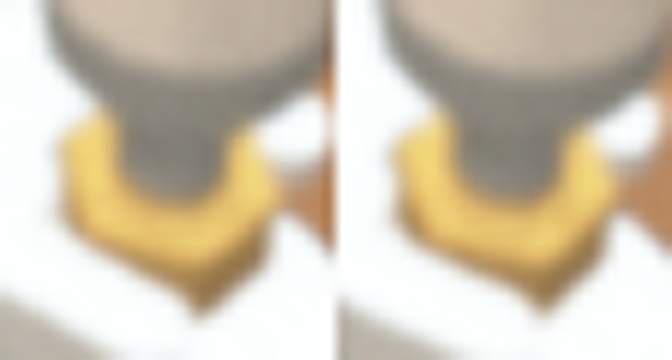

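View pics/r10.png

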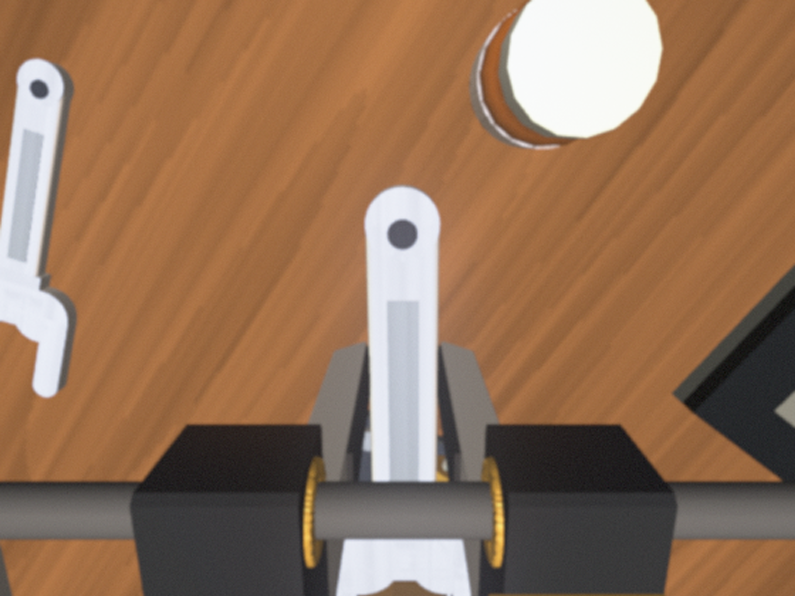

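Run:
```python
from turn import *
dg=-57
while dg>-64:
    step(dg,.05); t=T(); print(dg,'T',round(t,2))
    if t>.45: break
    dg-=.8
for k in range(4):
    dg+=.5; step(dg,.05); t=T(); print('back',dg,'T',round(t,2))
    if t<.12: break
report(dg)
y=np.radians(dg);u=np.array([np.cos(y),np.sin(y)]); p=A-u*L
for d in (.001,.002,.003,.004,.006,.009,.012):
    robot.move_linear([*(p-u*d),.0752],velocity=.03); s=robot.get_state(); print('pull',d,'T',round(T(),2),end=' '); report(dg)
snap('side','s11'); snap('wrist','r11')
t=[load(n)[1][303:333,312:340] for n in('s9','s11')]; cv2.imwrite('pics/cmp5.png',cv2.resize(np.hstack(t),None,fx=12,fy=12,interpolation=cv2.INTER_CUBIC))
```

```text
-57 T 0.2
-57.8 T 0.26
-58.599999999999994 T 0.28
-59.39999999999999 T 0.34
-60.19999999999999 T 0.69
back -59.69999999999999 T 0.26
back -59.19999999999999 T 0.0
43.23 -59.19999999999999 yaw -59.29 F ax 4.9 lat 1.3 z -1.3 Mz 0.15 j [ 0.23 -0.25] 0.0233
pull 0.001 T 0.1 43.48 -59.19999999999999 yaw -59.32 F ax 11.0 lat 1.0 z -2.6 Mz 0.22 j [ 0.19 -0.16] 0.0234
pull 0.002 T 0.11 43.73 -59.19999999999999 yaw -59.35 F ax 16.1 lat 0.5 z -2.8 Mz 0.16 j [ 0.09 -0.04] 0.0236
pull 0.003 T 0.33 43.98 -59.19999999999999 yaw -59.38 F ax 21.5 lat -1.5 z -3.5 Mz 0.16 j [0.05 0.1 ] 0.0235
pull 0.004 T 0.3 44.23 -59.19999999999999 yaw -59.4 F ax 24.2 lat -1.9 z -3.8 Mz 0.10 j [-0.13  0.4 ] 0.0237
pull 0.006 T 0.3 44.48 -59.19999999999999 yaw -59.43 F ax 30.1 lat -1.5 z -3.2 Mz 0.13 j [-0.8   1.48] 0.0233
pull 0.009 T 0.4 44.73 -59.19999999999999 yaw -59.44 F ax 33.1 lat -2.7 z -3.0 Mz 0.10 j [-2.04  3.61] 0.0235
pull 0.012 T 0.26 44.98 -59.19999999999999 yaw -59.46 F ax 34.8 lat -1.6 z -2.6 Mz 0.08 j [-3.38  5.91] 0.0233
```

View pics/cmp5.png

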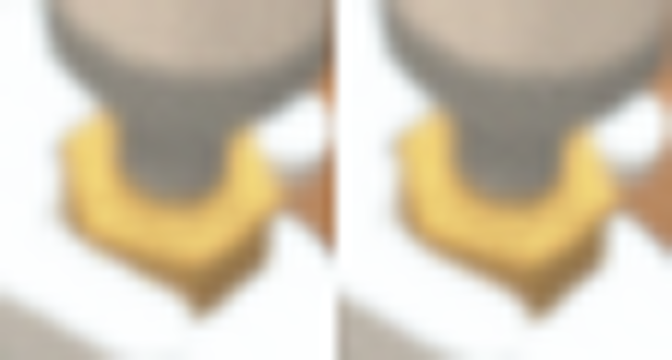

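View pics/r11.png

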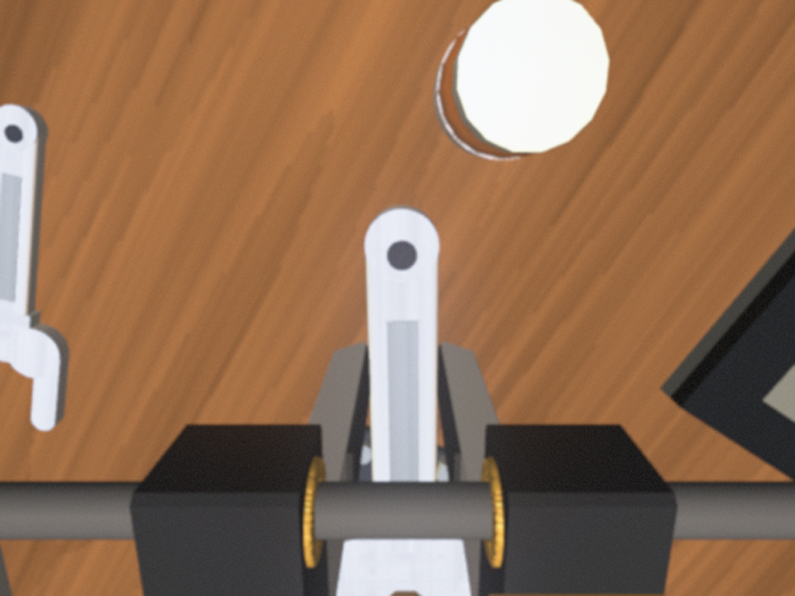

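Run:
```python
from turn import *
dg=-59.2; d=.012; n=0; t0=robot.get_state()['time']
for n in range(16):
    t=T(); 
    if t>.05: dg+=.9
    elif t>-.08: dg+=.4
    elif t<-.2: dg-=.4
    d+=.001
    y=np.radians(dg);u=np.array([np.cos(y),np.sin(y)])
    robot.move_linear([*(A-u*(L+d)),.0752],velocity=.08,frame=down(y+np.pi))
    s=robot.get_state(); ax=s['force'][:2]@u; print(round(s['time'],2),round(dg,1),round(d,4),'T',round(T(),2),'ax',round(ax,1))
    if ax<6: print('free?'); break
    if s['time']-t0>4.2: break
snap('side','s12'); snap('wrist','r12')
t=[load(n)[1][303:333,312:340] for n in('s9','s12')]; cv2.imwrite('pics/cmp6.png',cv2.resize(np.hstack(t),None,fx=12,fy=12,interpolation=cv2.INTER_CUBIC))
```

```text
45.33 -58.3 0.013 T 0.43 ax 35.5
45.58 -57.4 0.014 T 0.26 ax 29.8
45.83 -56.5 0.015 T 0.24 ax 25.7
46.08 -55.6 0.016 T 0.02 ax -0.4
free?
```

View pics/cmp6.png

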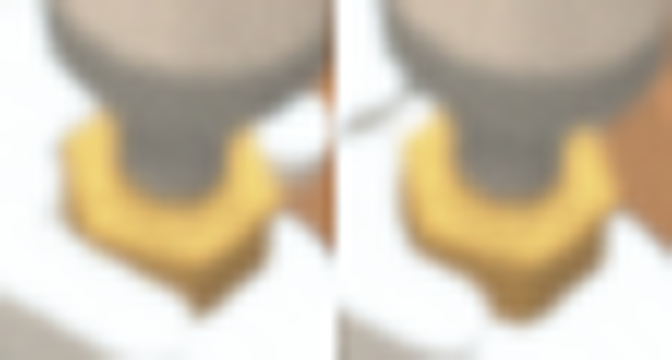

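View pics/r12.png

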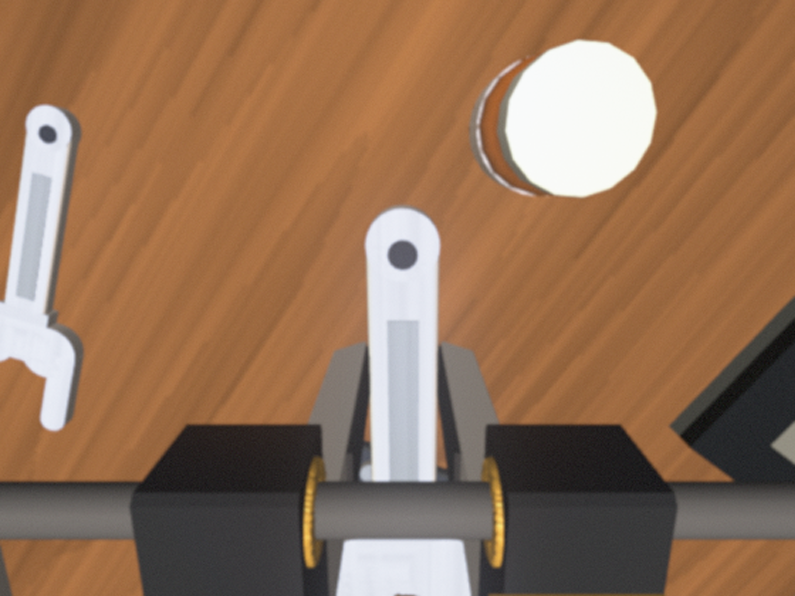

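The spanner is free, and the nut still looks like it does at the stop. The handle slid about 7 mm in the pads, so I'll measure that from r2 and r12 (hole at (403,233) and (402,255)) before moving.

Run:
```python
from h import *
Kc=load('r2')[0]['K']
for n,uv in (('r2',(403,233)),('r2 end',(403,185)),('r12',(402,255)),('r12 end',(402,208)),('r12 L',(368,290)),('r12 R',(437,290)),('r12 hole/slot mid',(403,330))):
    d=Rct@(np.linalg.inv(Kc)@np.array([uv[0]/1.42,uv[1]/1.42,1])); p=Tct+d*((.0122-Tct[2])/d[2]); print(n,(p*1e3).round(1))
```

```text
r2 [49.4 -0.9 12.2]
r2 end [64.6 -0.9 12.2]
r12 [42.1 -1.2 12.2]
r12 end [57.4 -1.2 12.2]
r12 L [ 30.3 -12.5  12.2]
r12 R [30.3 10.4 12.2]
r12 hole/slot mid [16.3 -0.9 12.2]
```

Run:
```python
from turn import *
dg=-55.6;y=np.radians(dg);u=np.array([np.cos(y),np.sin(y)]); p0=A-u*(L+.016)
p=p0-u*.036
h=robot.move_linear([*p,.0752],velocity=.12,threshold=15); report(dg); print(h)
if not h:
    robot.move_linear([*(p-u*.03),.14],velocity=.2)
    t=np.array([.6286,-.0527]); ty=np.radians(-92.35); tu=np.array([np.cos(ty),np.sin(ty)]); g=t-tu*.1185; R=down(ty+np.pi)
    robot.move_linear([.40,.0,.2],velocity=.3)
    snap('side','s13')
    robot.move_ptp([*g,.10],R)
    robot.move_linear([*g,.05],velocity=.12)
    snap('wrist','p1'); snap('side','p1s'); snap('top','p1t')
    s=robot.get_state(); print(s['time'],s['ee_pos'],s['force'])
im=load('s13')[1]; cv2.imwrite('pics/s13z.png',np.hstack([cv2.resize(load(n)[1][303:333,312:340],None,fx=12,fy=12,interpolation=cv2.INTER_CUBIC) for n in('s9','s13')]))
c,im=load('p1s'); uv=proj(c,[.6286,-.0527,.03])[0].astype(int); print(uv); x,yy=uv; x=min(max(x,80),480); yy=min(max(yy,60),360)
cv2.imwrite('pics/p1sz.png',cv2.resize(im[yy-60:yy+60,x-80:x+80],None,fx=5,fy=5,interpolation=cv2.INTER_CUBIC))
```

```text
46.62 -55.6 yaw -55.57 F ax 0.9 lat 0.3 z -2.1 Mz 0.03 j [-29.14  42.85] 0.0238
False
49.3833 [0.63396844 0.06575863 0.05094594] [-0.08394146 -0.10282662 -1.35462126]
[334 257]
```

View pics/s13z.png

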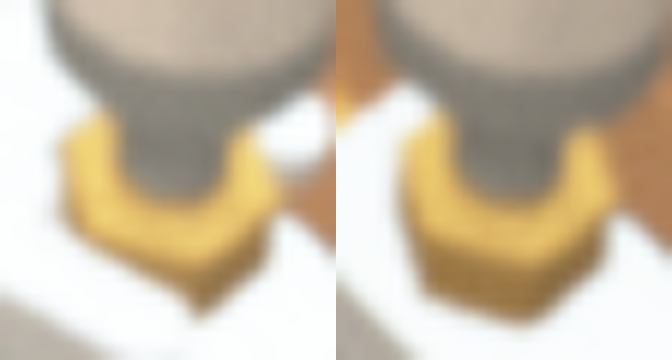

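View pics/p1sz.png

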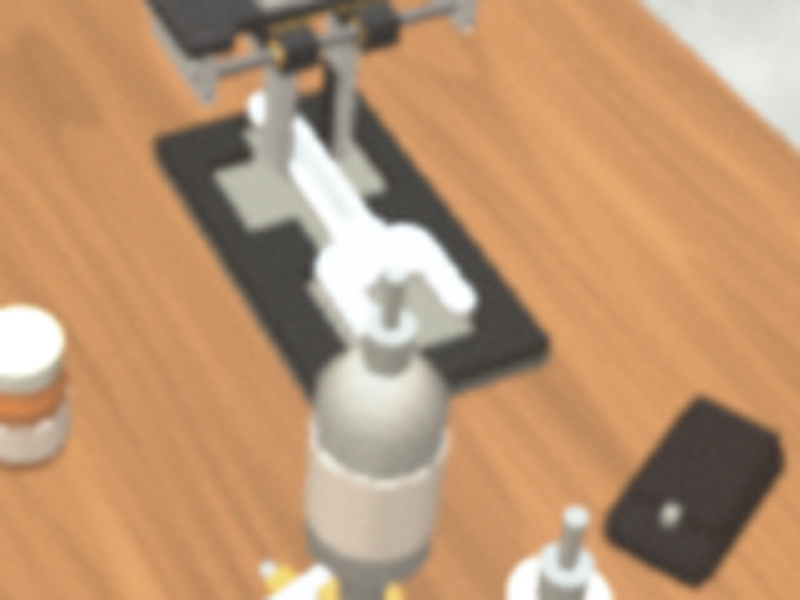

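View pics/p1.png

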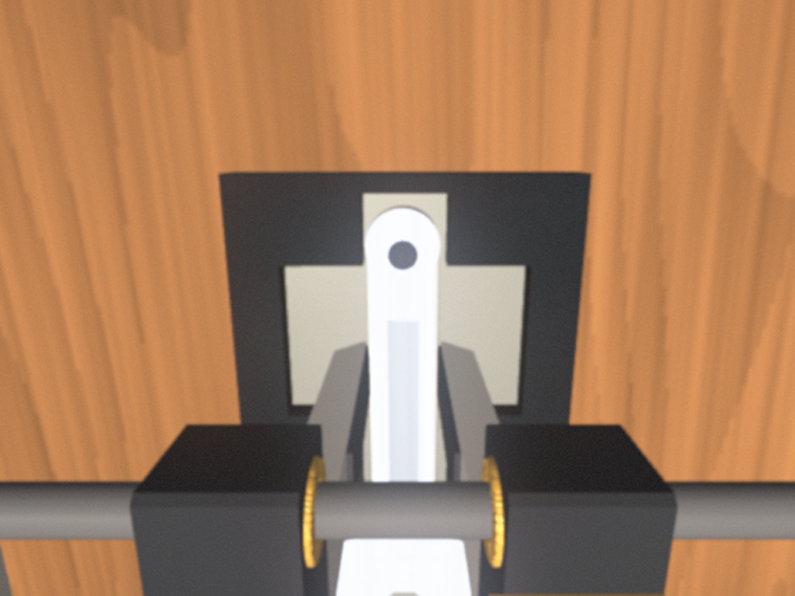

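Run:
```python
from h import *
from scipy.optimize import least_squares
c=load('s13')[0]
for n,p,g in (('s2',[(317.3,324.1),(323.7,329.7),(332,328)],165),('s13',[(319.4,327.6),(327.3,329.9),(334.4,325.5)],190)):
    P=plane(c,p,.047)[:,:2]
    r=least_squares(lambda q:(np.c_[q[0]+.0208*np.cos(q[2]+np.arange(3)*np.pi/3),q[1]+.0208*np.sin(q[2]+np.arange(3)*np.pi/3)]-P).ravel(),[.498,-.228,np.radians(g)])
    print(n,r.x[:2],np.degrees(r.x[2])%60,(r.fun*1e3).round(1))
# slot end centring: wrist p1
```

```text
s2 [ 0.49974021 -0.2273958 ] 46.98116884151048 [-0.8  1.  -0.4 -0.2  1.2 -0.8]
s13 [ 0.49929459 -0.22779696] 12.846621145747463 [-1.   1.2  0.3 -1.4  0.7  0.2]
```

Run:
```python
from h import *
s=robot.get_state(); p=s['ee_pos']; g=[.6335,.0657]
g=np.array([.6286,-.0527])-.1185*np.array([np.cos(np.radians(-92.35)),np.sin(np.radians(-92.35))])
h=robot.move_linear([*g,.0325],velocity=.05,threshold=6); s=robot.get_state(); print(h,s['ee_pos'],s['force'],s['time'])
robot.gripper_to(.042); 
robot.move_linear([*g,.09],velocity=.15); s=robot.get_state(); print(s['time'])
robot.move_linear([g[0],g[1]-.02,.2],velocity=.3)
snap('wrist','p2'); snap('side','p2s'); print(robot.get_state()['time'])
c,im=load('p2s'); x,yy=334,257
cv2.imwrite('pics/p2sz.png',cv2.resize(im[yy-60:yy+60,x-80:x+80],None,fx=5,fy=5,interpolation=cv2.INTER_CUBIC))
```

```text
True [0.63336889 0.0656095  0.03183035] [0.68052797 0.44519982 4.43353973] 49.775
50.8167
51.4417
```

View pics/p2sz.png

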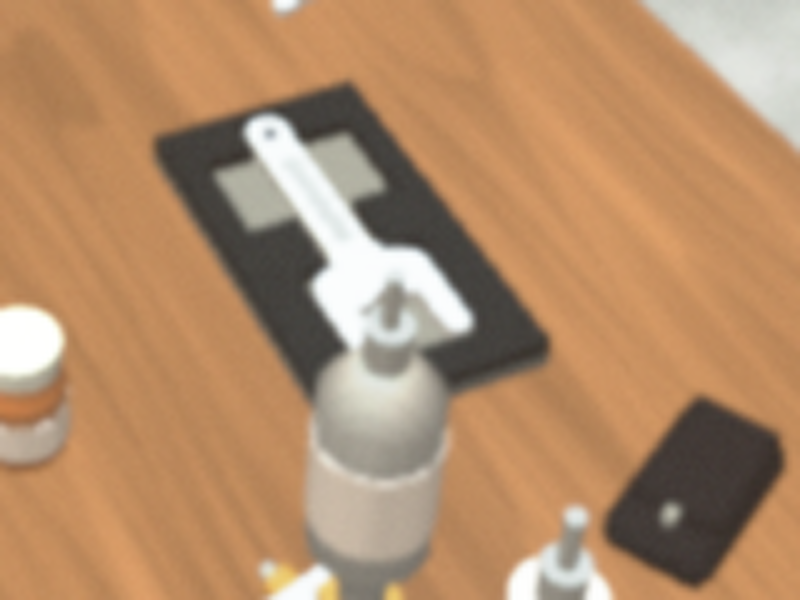

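View pics/p2.png

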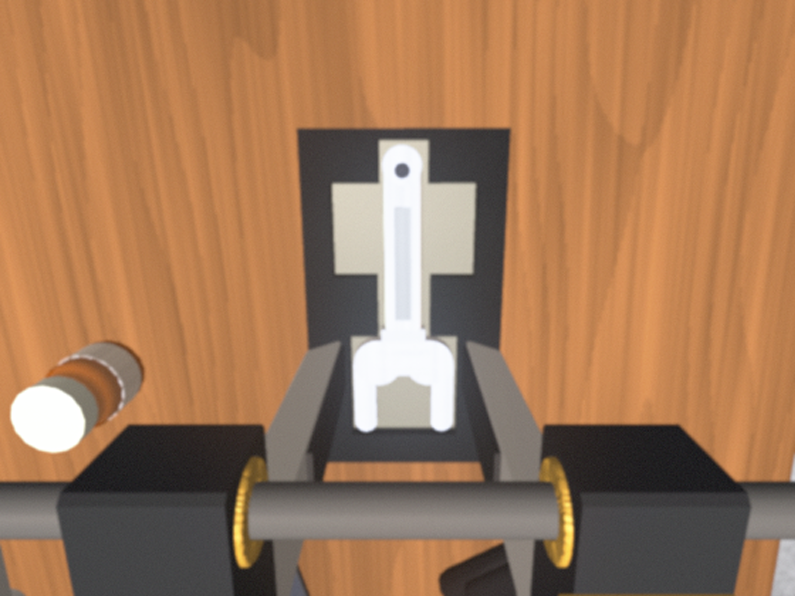

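Run:
```python
from h import *
c,im=load('p2'); t=np.array([.6286,-.0527]); y=np.radians(-92.35);u=np.array([np.cos(y),np.sin(y)]);v=np.array([-u[1],u[0]])
for n,uv in (('tipL',(365,433)),('tipR',(441,433)),('end',(403,145)),('hole',(402,170)),('sideL',(353,370)),('sideR',(454,370)),('hL',(383,240)),('hR',(422,240))):
    for z in (.02,.03): 
        p=plane(c,np.array(uv)/1.42,z)[0,:2]-t; print(n,z,round(p@u*1e3,1),round(p@v*1e3,1))
cs,ims=load('p2s')
print((proj(cs,[[*(t-u*.175),.02],[*(t-u*.175),.03],[*(t+u*.019-v*.0265),.02],[*(t+u*.019+v*.0265),.02],[*(t+u*.019+v*.0265),.03]])-[254,197])*5)
```

```text
tipL 0.02 21.2 -27.1
tipL 0.03 15.4 -26.3
tipR 0.02 21.2 26.5
tipR 0.03 15.5 25.7
end 0.02 -174.9 -0.0
end 0.03 -174.8 -0.0
hole 0.02 -160.0 -0.7
hole 0.03 -160.4 -0.6
sideL 0.02 -26.8 -34.4
sideL 0.03 -31.1 -33.4
sideR 0.02 -26.7 34.6
sideR 0.03 -31.1 33.6
hL 0.02 -116.3 -12.9
hL 0.03 -118.0 -12.5
hR 0.02 -116.3 12.0
hR 0.03 -118.0 11.7
[[259.12593467 115.39898234]
 [259.68544701 102.71959247]
 [373.67706781 355.06843311]
 [462.16444176 325.38552756]
 [463.96508925 312.44892549]]
```

Run:
```python
from h import *
s=robot.get_state(); print(s['time'],s['force']); robot.sign_off()
```

```text
51.4417 [ 0.22671263  0.17912637 -0.173122  ]
the job is handed in; nothing more can be done
```

I drew the spanner out, set it down flat, regripped it by the handle and turned the nut clockwise to its stop. It is back in the tray recess, and I handed the job in at 51.4 s; the sign-off gave no verdict.

- **Going wrong on the way:** I first pressed too hard against the stop and the jaws wedged on the nut. Backing off then dragged the nut partly loose. I retightened it until the torque rose at the stop again (about 0.7 N·m). I then worked the jaws off with a straight pull of up to about 35 N, during which the handle slid about 7 mm in the fingers.
- **Nut:** The last side view, with the jaws off, puts the nut about 34° clockwise of its start, where I expect the stop. That reading is only good to about ±4°, the same as the 0.07 rad tolerance. The torque stayed in the tightening direction through the release, so I don't believe it loosened again, but I didn't take a closer look.
- **Spanner:** In the tray, its jaw tips are about 2 mm and its handle end under 1 mm from their places. The side view shows it flush. In the wrist view it measured about 2% too large, as if slightly high, but I put that down to reading the pixels.
- **Bystanders:** I didn't measure the beaker, jar or mouse again, but saw no contact with any of them. The force on the tool was about zero when I handed in.

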